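# Lay the hook rule on the gift box

## Task

The display gift box, which is stuck down, is to be measured for wrapping. Push the wooden hook rule along the counter, flat and never lifted: first, with its brass hook still well clear of the box's side, press its long graduated edge flush on the front of the box; then slide it along until the hook is snug on the right-hand side and press that home too. Hold each press for about a second with some 600 grams of push, never a kilo, then let go and leave the rule flush there; the goods round about must stay put.

Things in the scene. Friction and masses are not known exactly. Their poses are not given: they have to be found in the camera images.
- gift_box: printed carton, closed, stuck down on the counter so that it cannot shift, 100 (x) x 130 (y) x 60 (z) mm. Origin at the centre of its underside. Its front is its -x face (x = -50 mm), 130 mm wide, turned roughly to the robot; its right-hand side as seen by the robot is its -y face (y = -65 mm), 100 mm long
- box_corner (a point): point on the gift box's front right-hand vertical edge (box x = -50, y = -65 mm), 7 mm above the counter; axes as the box
- hook_rule: L-shaped wooden rule lying loose and flat, 14 mm thick, 0.14 kg. Origin: underside of its inner corner. Bar x = -32 to 0, y = 0 to 150 mm; its graduated long edge is the face x = 0, looking to +x. The brass hook is the end piece, x = -32 to +20, y = -14 to 0 mm, 20 mm proud of the long edge; its inner face is y = 0. A thumb block stands on the bar, to push against. Laid right, its axes are parallel to the box's
- rule_corner (a point): inner corner of the rule, where long edge and hook meet, 7 mm above its underside; laid right it meets the box's front right-hand edge. The rule starts in front of the box and to its right, up to 0.4 rad askew to it
- rule_near (a point): point on the rule's long edge, 10 mm from the hook's inner face, half-way up
- rule_far (a point): point on the rule's long edge, 125 mm from the hook's inner face, half-way up
- round_tin: bystander: round flowered tin, 74 mm across, 32 mm high, front left; origin at its underside's centre
- soap: bystander: pale soap box 56 x 78 x 26 mm, front right; origin at its underside's centre
- balm_box: bystander: square green box 50 x 50 x 22 mm, right; origin at its underside's centre
- floral_tube: bystander: flowered tube 38 x 58 x 129 mm, standing on its cap behind the gift box; origin at its underside's centre
- mist_bottle: bystander: small green bottle lying down, 72 x 27 x 26 mm, front right; origin at its underside's centre
- kraft_box: bystander: red printed carton 66 x 72 x 60 mm behind the gift box; origin at its underside's centre
- thumb_block (a point): centre of the small wooden thumb block fixed on top of the bar, at rule x = -18, y = 78 mm; it is 24 (x) x 14 (y) mm and 18 mm high (14 to 32 mm above the counter). Pushed on its -y face, the rule slides along to +y

How it is judged:
On the way, in this order (a step that is already met when the one before it is completed fails the run):
1. the long edge, flush on the front with the hook still more than 3 mm clear of the side, is pressed on the box with more than 3 N (x of each of rule_near, rule_far in the frame of gift_box above -0.052 m and y of rule_corner in the frame of gift_box below -0.068 m and contact force between hook_rule and gift_box above 3 N), for 0.3 s.
2. the rule, flush along the front and hooked on the right side, is pressed on the box with more than 3 N (x of each of rule_near, rule_far in the frame of gift_box above -0.052 m and y of rule_corner in the frame of gift_box above -0.067 m and contact force between hook_rule and gift_box above 3 N), for 0.3 s.
At the end, for the whole second after the job is handed in: the rule lies flat and at rest on the counter, with its long edge within 2 mm of the box's front at both ends of the front, the inside of its hook within 2 mm of the box's right-hand side (x of rule_near in the frame of gift_box between -0.052 and -0.047 m and x of rule_far in the frame of gift_box between -0.052 and -0.047 m and y of rule_corner in the frame of gift_box between -0.067 and -0.062 m and angle between hook_rule's own z axis and vertical below 0.05 rad and height (world z) of hook_rule below 0.004 m and linear speed of hook_rule below 0.01 m/s); the robot touches nothing.
It fails at once if the rule is pressed on the box with more than 10 N (contact force between hook_rule and gift_box above 10 N).
It fails at once if the rule is lifted or tipped off the counter (height (world z) of hook_rule above 0.008 m or angle between hook_rule's own z axis and vertical above 0.15 rad).
It fails at once if the round tin, soap, balm box, tube, mist bottle or red carton is moved by more than 15 mm (distance of any of round_tin, soap, balm_box, floral_tube, mist_bottle, kraft_box from where it was at the start of the episode above 0.015 m).
It also fails if it takes over 70 s, if anything falls off the work surface, if the arm or the gripper's body presses on something with over 40 N, if the wrist force passes 120 N, or if a joint passes its speed limit or range.

## Robot

A 6-joint arm with a two-finger parallel gripper is mounted at the origin on a cart in front of the work surface, level with it; the furniture and walls round the work are solid. World frame = base frame: x ahead of the robot, y to its left, z up, the work surface at z = 0. Lengths are in m, angles in rad, forces in N, time in s.
With the tool pointing down it reaches from about 0.25 to 0.775 m from the base axis. Payload 4 kg.
Tool frame: the origin (TCP) lies midway between the tips of the shut fingers; the grasp point (between the pads) lies 19 mm behind it; z points along the fingers, y is the direction in which the jaws open and shut (so a half turn about z gives the same grasp; the last joint's range is limited). The gripper opens to 94 mm and grips with 3 to 60 N. Pads are 16 mm wide; open, the fingers measure 119 mm over their backs; the gripper's body (75 mm by 177 mm) begins 78 mm behind the grasp point.
Start: joints at [-1.334, 0.087, 1.371, -0, 1.684, -0.103], TCP at [0.183, -0.519, 0.206] pointing down, gripper open.
Joint ranges: [-3.1, 3.1], [-0.76, 2.03], [0.27, 2.55], [-1.08, 4.22], [0.17, 2.65], [-2.57, 2.57]. Speed limits (rad/s): [2.79, 2.79, 3.14, 3.14, 3.14, 3.14].

## Interface

Orientations are given as [roll, pitch, yaw] about the fixed x, y, z axes, in that order (R = Rz(yaw) Ry(pitch) Rx(roll)).
In Python, from bench import robot gives the robot as it stands.
- The arm moves only by the tool drive_tool, never from a script. Its argument "series" is a list that holds one entry, the list of rows, each a list of 7 numbers: the turn, a rotation vector about the tool's x, y, z in rad, then the shift along the tool's x, y, z in cm, then the opening in per cent of the stroke, from 0 (shut) to 100 (fully open). In form: [[[rx, ry, rz, tx, ty, tz, fingers], ...]]. A call has 1 to 20 rows; each row is the pose to reach, as a shift and turn from the pose measured when the call began, along the tool's axes at that moment; what a row does not reach only later rows make up. A row lasts 1/10 s, in which the tool goes at most 50 mm and 8.59 degrees, less where a joint would pass 70% of its speed; a pose out of reach is approached as far as the arm can. A call with a gripper value outside its range is refused whole. The fingers move at their own pace and stop on an object; the grip force is fixed at half the most. Time passes only in rows, so rows that repeat a pose let the fingers close. It gives the time, the measured TCP pose, the force and the opening at its end, in the units of the state.
- robot.get_obs(): the state, without advancing time (a new reading comes with each control period).
- robot.snapshot(name): name is "side" or "top" or "wrist"; returns a dict with "img" (420x560x3 uint8, blue, green, red), "depth" (420x560 float32, m along the optical axis (not along the pixel's ray), 0 where there is no reading), "vertical_fov" (degrees; the focal length in pixels is half the picture's height over the tangent of half this angle, whatever the lens; pixels are square), "cx", "cy" (the principal point, pixels), "dist_coeffs" ([k1, k2, p1, p2, k3] as OpenCV has them; the pictures are not rectified), "rvec" (rotation vector, rad) and "tvec" (3), from world to camera coordinates, as OpenCV has them. Camera axes: x right, y down, z forward; pixel columns grow to the right and rows downward; lengths in m; the calibration is good to about 2 mm. A picture is of the moment at which its call begins.
- robot.close_job(): hands the job in, once; it reports no verdict.
The state is a dict: "time": time; "joint_positions": joint angles; "qvel": joint speeds; "joint_torque": joint torques, N m; "tool_pos": TCP position; "ee_rot": TCP orientation; "wrist_force": force on the tool from outside, world axes, zero at the start; "wrist_torque": the same for the moment, N m; "width": finger opening in m.
Only numpy, scipy, OpenCV 4.12 (cv2) and the standard library are available. Lean on these libraries where they do the work, as an engineer would, in place of code of your own. Each camera call takes 0.05 s, during which the arm holds its last target.

## Working session

There is one attempt and no reset: what is moved stays moved. The work goes in short steps, Python scripts to look and compute and a tool call to move; the robot and the scene stay as the last step left them, time stands still between calls to the robot, and variables do not carry over. Pictures are saved under pics/ and viewed, and the job is handed in when it is done.

Besides the shell and the picture viewer there is one more tool, called after "Call:" as name(argument=value, ...) on one line, values as JSON. drive_tool: Moves the arm, as the interface text tells. Its arguments: {"type":"object","properties":{"series":{"type":"array","items":{"type":"array","items":{"type":"array","items":{"type":"number"}}}}},"required":["series"]}

```bash
mkdir -p pics; ls; python3 - <<'E'
from bench import robot
import cv2,numpy as np
o=robot.get_obs();print(o)
for n in ["top","side","wrist"]:
    s=robot.snapshot(n); cv2.imwrite(f"pics/{n}0.png",s["img"]); np.savez(f"pics/{n}0.npz",**s)
    print(n,s["vertical_fov"],s["cx"],s["cy"],s["dist_coeffs"],s["rvec"],s["tvec"])
E
```

```text
pics
{'time': 0.0, 'joint_positions': array([-1.33411538e+00,  8.79134967e-02,  1.37226151e+00, -3.18610119e-05,
        1.68360937e+00, -1.03110816e-01]), 'qvel': array([ 5.53193695e-04, -1.09078422e-04,  6.53450483e-04,  5.93263020e-04,
        6.82511749e-05, -1.51089985e-03]), 'joint_torque': array([-7.54360535e-04, -3.40179384e+01, -3.02429330e+01,  7.16617168e-02,
        3.28541617e-02, -1.50255682e-04]), 'tool_pos': array([ 0.18315689, -0.51801096,  0.2043232 ]), 'ee_rot': array([-3.13940932e+00, -1.94090929e-04,  3.39787996e-01]), 'wrist_force': array([ 1.04726547, -0.0875301 ,  0.34715992]), 'wrist_torque': array([-0.0147187 , -0.05602209, -0.00748927]), 'width': 0.09426131477960585}
top 45.86588402544102 281.0234804983953 208.99569260995807 [0.0247486 0.        0.        0.        0.       ] [ 2.08118005 -2.14676892  0.20515119] [0.1081026  0.51643031 1.0362436 ]
side 43.43262032121514 282.9359792881223 219.20570656489494 [-0.09547572  0.          0.          0.          0.        ] [ 0.75560262 -2.66395338  0.98988944] [0.50581092 0.1944613  1.22456707]
wrist 60.8195956169788 280.6245538970212 209.19489248983675 [-0.03928732  0.          0.          0.          0.        ] [-2.40204132  1.69877094  0.204701  ] [-0.54939934 -0.02388451  0.3907021 ]
```

View pics/top0.png

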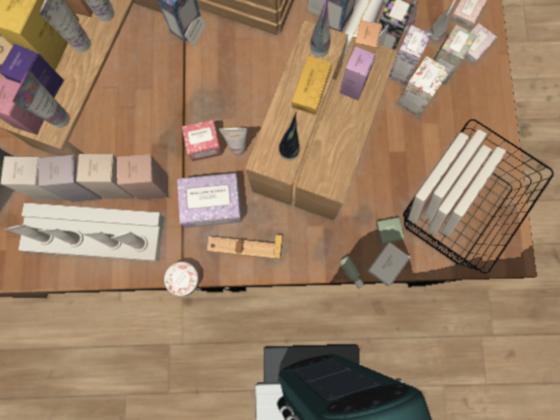

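View pics/side0.png

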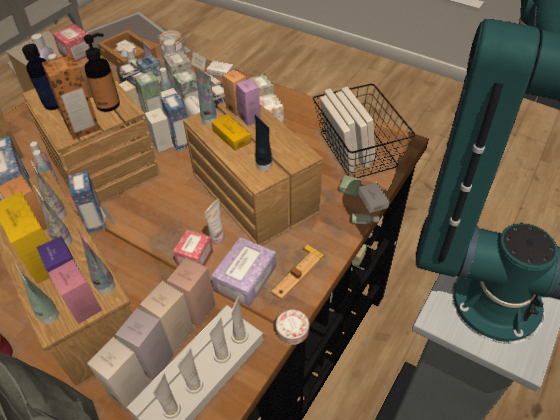

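The top view shows the purple gift box at about (210,200) and the rule at (245,246), with its brass hook at (278,246). Next I'll build the point cloud and a crop.

```bash
cat > h.py <<'E'
import numpy as np,cv2
def K(s):
    f=210/np.tan(np.radians(float(s["vertical_fov"]))/2)
    return np.array([[f,0,float(s["cx"])],[0,f,float(s["cy"])],[0,0,1]])
def cloud(s):
    h,w=s["depth"].shape
    u,v=np.meshgrid(np.arange(w),np.arange(h))
    p=cv2.undistortPoints(np.stack([u,v],-1).reshape(-1,1,2).astype(float),K(s),s["dist_coeffs"]).reshape(h,w,2)
    d=s["depth"].astype(float)
    c=np.dstack([p[...,0]*d,p[...,1]*d,d])
    R=cv2.Rodrigues(s["rvec"])[0]
    W=(c-np.ravel(s["tvec"]))@R
    W[d<=0]=np.nan
    return W
def proj(s,P):
    return cv2.projectPoints(np.asarray(P,float),s["rvec"],s["tvec"],K(s),s["dist_coeffs"])[0].reshape(-1,2)
def planez(s,uv,z):
    p=cv2.undistortPoints(np.asarray(uv,float).reshape(-1,1,2),K(s),s["dist_coeffs"]).reshape(-1,2)
    R=cv2.Rodrigues(s["rvec"])[0];C=-R.T@np.ravel(s["tvec"])
    d=np.c_[p,np.ones(len(p))]@R
    return C+d*((z-C[2])/d[:,2])[:,None]
E
python3 - <<'E'
from h import *
for n in ["top","side"]:
    s=dict(np.load(f"pics/{n}0.npz")); W=cloud(s)
    for nm,uv in dict(top=[("box",(210,200)),("rule",(225,244)),("table",(300,260)),("tin",(181,278)),("bottle",(352,270)),("soap",(390,263)),("balm",(390,230)),("thumb",(237,245))],side=[("box",(245,265)),("table",(330,270)),("tin",(292,325)),("hook",(312,255))])[n]:
        print(n,nm,np.round(W[uv[1],uv[0]],4))
s=dict(np.load("pics/top0.npz"));im=s["img"][150:310,150:420];cv2.imwrite("pics/topc.png",cv2.resize(im,None,fx=2.9,fy=2.9,interpolation=cv2.INTER_CUBIC))
s=dict(np.load("pics/side0.npz"));im=s["img"][220:350,190:350];cv2.imwrite("pics/sidec.png",cv2.resize(im,None,fx=4.5,fy=4.5,interpolation=cv2.INTER_CUBIC))
E
```

```text
top box [0.5428 0.2465 0.0606]
top rule [0.4515 0.2202 0.0121]
top table [ 0.4119  0.0529 -0.003 ]
top tin [0.3777 0.3145 0.0297]
top bottle [ 0.3841 -0.0596  0.0212]
top soap [ 0.3964 -0.1426  0.0273]
top balm [ 0.4699 -0.1488  0.0236]
top thumb [0.4461 0.1917 0.0297]
side box [0.5418 0.2536 0.0574]
side table [ 0.3833  0.1223 -0.0038]
side tin [0.3731 0.3195 0.0319]
side hook [0.4389 0.1154 0.0113]
```

View pics/topc.png

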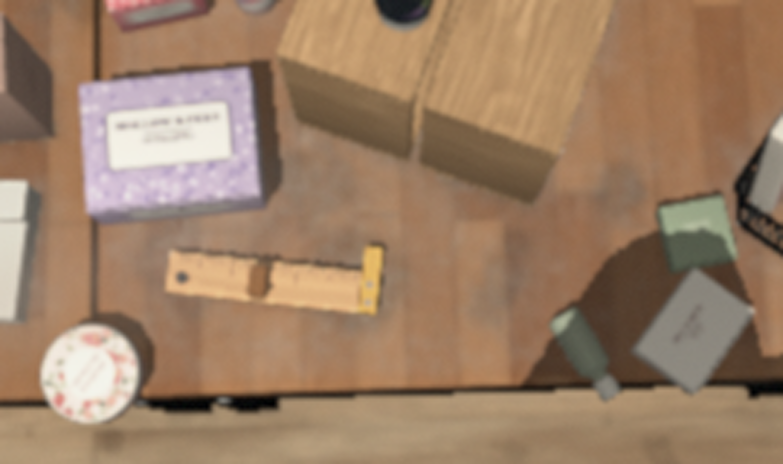

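View pics/sidec.png

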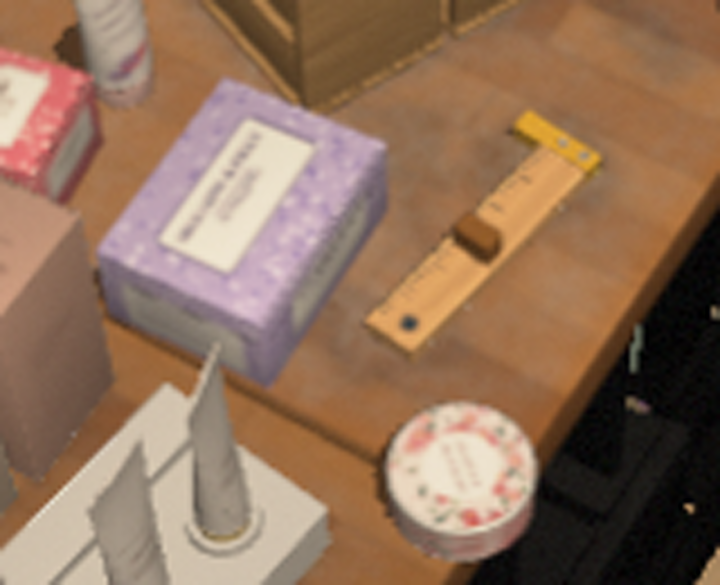

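The crops show the box's top corners, the hook end near (372,245) in the crop, and the dark thumb block at (258,278). I'll fit the poses roughly from the cloud first.

```bash
cat >> h.py <<'E'
from scipy.optimize import least_squares
def boxfit(P,x0,x1,y0,y1):
    "rect outline fit via minAreaRect, P Nx2"
    r=cv2.minAreaRect((P*1000).astype(np.float32)); return r
def T2(p,L):
    c,s=np.cos(p[2]),np.sin(p[2]);L=np.asarray(L,float)
    return np.array([p[0],p[1]])+L@np.array([[c,s],[-s,c]])
def inv2(p,Wp):
    c,s=np.cos(p[2]),np.sin(p[2]);return (np.asarray(Wp)-np.array(p[:2]))@np.array([[c,-s],[s,c]])
E
python3 - <<'E'
from h import *
for n in ["top","side"]:
    s=dict(np.load(f"pics/{n}0.npz")); W=cloud(s)
    X=W.reshape(-1,3)
    m=(abs(X[:,0]-.54)<.09)&(abs(X[:,1]-.25)<.1)&(X[:,2]>.045)&(X[:,2]<.075)
    P=X[m];print(n,"box",len(P),np.median(P[:,2]),cv2.minAreaRect((P[:,:2]*1000).astype(np.float32)))
    z0=np.nanmedian(X[(abs(X[:,0]-.40)<.02)&(abs(X[:,1]-.12)<.05),2])
    m=(abs(X[:,0]-.445)<.06)&(abs(X[:,1]-.17)<.11)&(X[:,2]-z0>.008)&(X[:,2]<.028)
    m&=X[:,0]<.485
    P=X[m];print("z0",z0,"rule",len(P),np.median(P[:,2]),cv2.minAreaRect((P[:,:2]*1000).astype(np.float32)))
E
```

```text
top box 2820 0.06015987222054859 ((549.5978393554688, 233.48175048828125), (102.9351577758789, 169.21607971191406), 3.965911626815796)
z0 -0.0005277807499606293 rule 1071 0.013840322172009837 ((453.46575927734375, 176.772216796875), (165.38064575195312, 54.99845886230469), 82.26608276367188)
side box 2139 0.058398204128100775 ((547.3978271484375, 246.6553955078125), (102.73870086669922, 200.45765686035156), 4.6529035568237305)
z0 -0.4470208963394732 rule 3251 -0.0002595620801282464 ((435.04632568359375, 169.99130249023438), (219.7677001953125, 99.84870147705078), 89.96062469482422)
```

```bash
cat >> h.py <<'E'
from scipy.spatial.transform import Rotation as Ro
def toolR(o): return Ro.from_euler('xyz',o["ee_rot"]).as_matrix()
def rel(o,pos,yaw):
    "rotvec(tool), shift cm(tool) to reach TCP pos with tool down, given yaw"
    R=toolR(o); Rt=Ro.from_euler('xyz',[np.pi,0,yaw]).as_matrix()
    return np.round(Ro.from_matrix(R.T@Rt).as_rotvec(),4),np.round(R.T@(np.array(pos)-o["tool_pos"])*100,3)
E
python3 - <<'E'
from h import *
from bench import robot
s=dict(np.load("pics/wrist0.npz"));o=robot.get_obs()
R=cv2.Rodrigues(s["rvec"])[0];C=-R.T@s["tvec"].ravel()
Rt=toolR(o);print("cam in tool",Rt.T@(C-o["tool_pos"]),"axis",Rt.T@R[2])
print(rel(o,[.38,.19,.30],.07))
E
```

```text
cam in tool [ 0.06841047  0.00025044 -0.17975567] axis [-2.35188829e-01 -2.69750496e-04  9.71949660e-01]
(array([-0.0017,  0.    ,  0.2698]), array([ 42.157, -60.223,  -9.433]))
```

```bash
python3 - <<'E'
from h import *
from bench import robot
o=robot.get_obs()
print(rel(o,[.46,.19,.27],.07))
E
```

```text
(array([-0.0017,  0.    ,  0.2698]), array([ 49.699, -57.552,  -6.436]))
```

Call:
drive_tool(series=[[[0,0,0,0,0,-4,100],[0,0,0,2,-2.5,-6.4,100],[0,0,0.05,5,-6,-6.4,100],[0,0,0.05,8,-9.5,-6.4,100],[0,0,0.1,11,-13,-6.4,100],[0,0,0.1,14,-16.5,-6.4,100],[0,0,0.15,17,-20,-6.4,100],[0,0,0.15,20,-23.5,-6.4,100],[0,0,0.2,23,-27,-6.4,100],[0,0,0.2,26,-30.5,-6.4,100],[0,0,0.25,29,-34,-6.4,100],[0,0,0.25,32,-37.5,-6.4,100],[0,0,0.27,35,-41,-6.4,100],[0,0,0.27,38,-44.5,-6.4,100],[0,0,0.27,41,-48,-6.4,100],[0,0,0.27,44,-51.5,-6.4,100],[0,0,0.27,47,-55,-6.4,100],[0,0,0.27,49.7,-57.5,-6.4,100],[0,0,0.27,49.7,-57.5,-6.4,100],[0,0,0.27,49.7,-57.5,-6.4,100]]])

```text
time: 2.15
tool_pos: [0.4599, 0.1897, 0.2688]
ee_rot: [-3.141, 0.002, 0.071]
wrist_force: [0.4, -0.1, -0.3]
width: 0.094
```

```bash
python3 - <<'E'
from h import *
from bench import robot
s=robot.snapshot("wrist");np.savez("pics/w1.npz",**s);cv2.imwrite("pics/w1.png",cv2.resize(s["img"],None,fx=1.4,fy=1.4,interpolation=cv2.INTER_CUBIC))
W=cloud(s);X=W.reshape(-1,3)
for u,v in [(200,150),(300,250),(400,200)]: print(u,v,W[v,u])
E
```

```text
200 150 [0.48779159 0.29208768 0.0010512 ]
300 250 [0.36559756 0.15733156 0.00065312]
400 200 [nan nan nan]
```

View pics/w1.png

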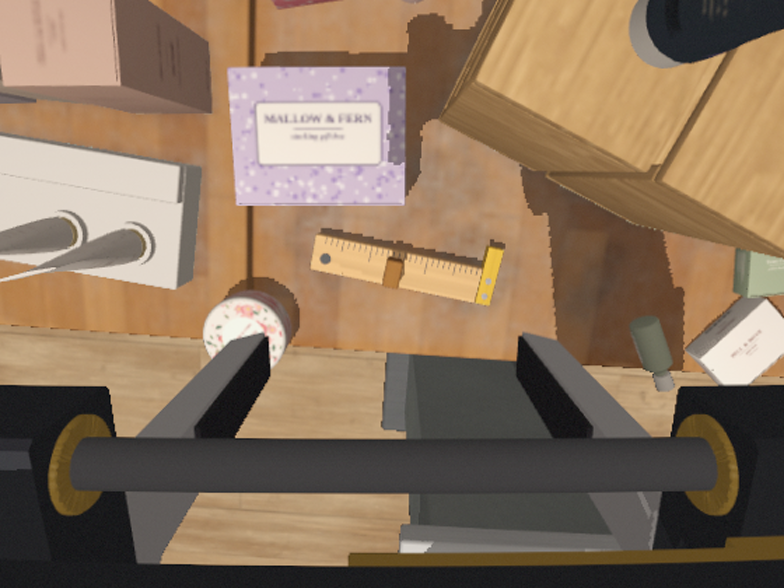

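```bash
python3 - <<'E'
from h import *
s=dict(np.load("pics/w1.npz"))
a=s["img"][40:155,155:300];b=s["img"][155:225,215:370]
cv2.imwrite("pics/w1a.png",cv2.resize(a,None,fx=5,fy=5,interpolation=cv2.INTER_CUBIC))
cv2.imwrite("pics/w1b.png",cv2.resize(b,None,fx=5,fy=5,interpolation=cv2.INTER_CUBIC))
E
```

```text
(no output)
```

View pics/w1a.png

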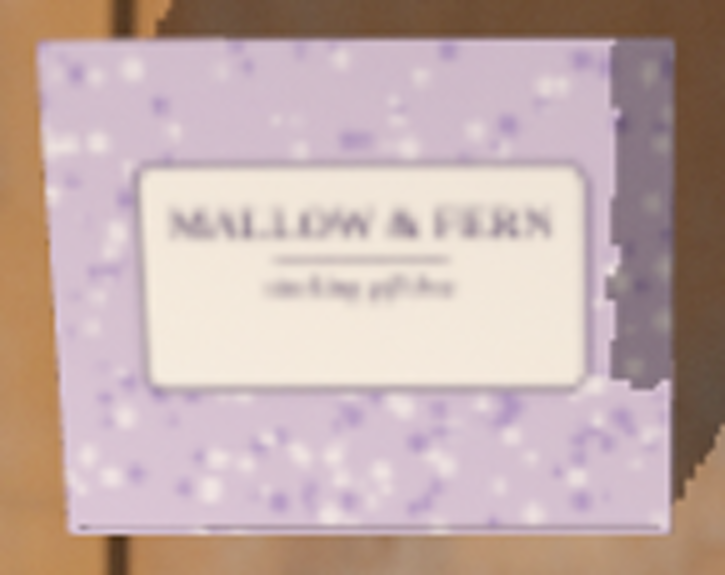

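View pics/w1b.png

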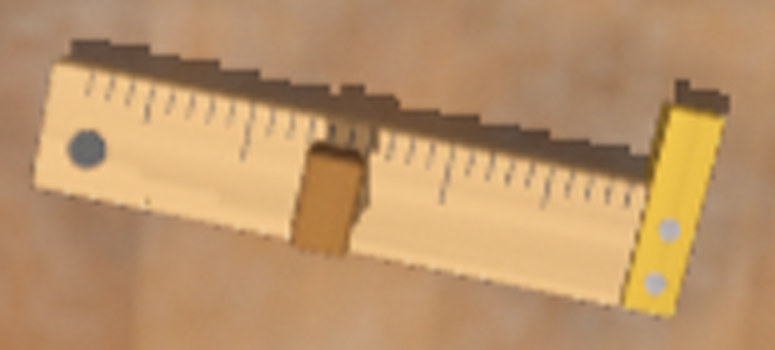

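```bash
cat >> h.py <<'E'
def fit(s,uv,L,z,p0):
    L=np.asarray(L,float);uv=np.asarray(uv,float)
    f=lambda p:(proj(s,np.c_[T2(p,L),np.full(len(L),z)])-uv).ravel()
    r=least_squares(f,p0);return r.x,r.fun.reshape(-1,2)
RL=dict(ff=(0,150),fb=(-32,150),nf=(0,0),nb=(-32,0),hi=(20,0),ho=(20,-14),hb=(-32,-14))
E
python3 - <<'E'
from h import *
s=dict(np.load("pics/w1.npz"))
cv=lambda a,o:(np.array(a,float)+.5)/5-.5+np.array(o)
b=cv([(38,40),(674,39),(670,532),(70,534)],(155,40))
B,r=fit(s,b,np.array([(50,65),(50,-65),(-50,-65),(-50,65)])/1e3,.06,[.54,.245,.07]);print("box",B,np.round(r,2).tolist())
pk=dict(ff=(58,63),fb=(35,188),nf=(651,184),nb=(620,305),hi=(668,105),ho=(726,118),hb=(672,317))
r_=cv(list(pk.values()),(215,155))
Rp,r=fit(s,r_,np.array([RL[k] for k in pk])/1e3,.014,[.45,.12,-.13]);print("rule",Rp,np.round(r,2).tolist())
print("rule in box",inv2(B,T2(Rp,np.array([(0,0),(0,.01),(0,.125)]))),"dyaw",Rp[2]-B[2])
# cross check vs top & side cams
for n in ["top","side"]:
    t=dict(np.load(f"pics/{n}0.npz"));im=t["img"].copy()
    for P,L,z in ((B,[(50,65),(50,-65),(-50,-65),(-50,65)],.06),(Rp,[RL[k] for k in ("ff","nf","hi","ho","hb","fb")],.014)):
        q=proj(t,np.c_[T2(P,np.array(L)/1e3),np.full(len(L),z)]); im=cv2.polylines(im,[np.round(q*8).astype(np.int32)],True,(0,255,0),1,cv2.LINE_AA,3)
    c=im[150:310,150:300] if n=="top" else im[220:350,190:350]
    cv2.imwrite(f"pics/ov_{n}.png",cv2.resize(c,None,fx=4,fy=3.7 if 0 else 4,interpolation=cv2.INTER_CUBIC)[:600])
E
```

```text
box [0.54894882 0.25217219 0.06914466] [[-0.27, -0.1], [0.23, -0.41], [0.37, 0.49], [-0.33, 0.12]]
rule [ 0.4508126   0.10940789 -0.13242294] [[-0.95, -0.25], [-0.65, 0.05], [0.13, 0.03], [0.15, 0.33], [0.69, 0.1], [0.13, -0.19], [0.52, 0.1]]
rule in box [[-0.10776525 -0.13564296]
 [-0.10576319 -0.12584542]
 [-0.08273957 -0.01317372]] dyaw -0.20156760477469635
```

View pics/ov_top.png

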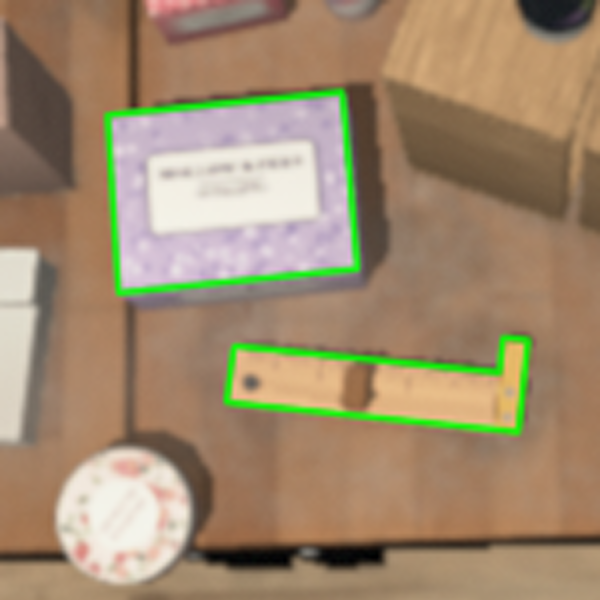

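View pics/ov_side.png

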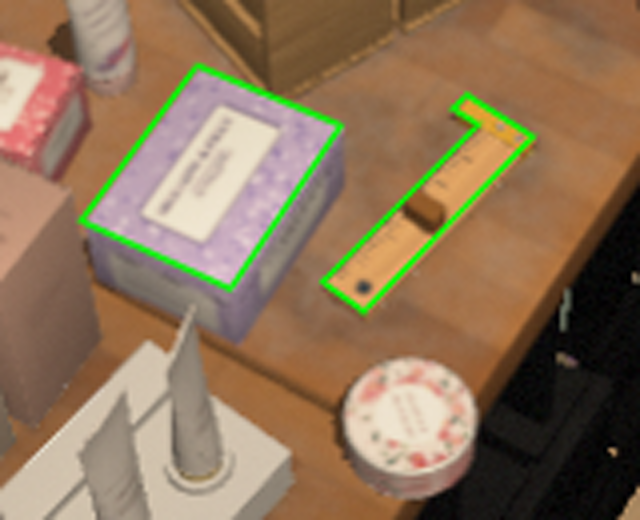

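The overlays on the top and side views match the outlines to about 1–2 mm. Next I'll check for tall neighbours, then work out the first push, which is along y on the thumb block's -y face while still clear of the box.

```bash
cat >> h.py <<'E'
B=np.array([.54895,.25217,.06914])
E
python3 - <<'E'
from h import *
from bench import robot
for n in ["top0","side0"]:
    s=dict(np.load(f"pics/{n}.npz"));X=cloud(s).reshape(-1,3)
    for zl in (.06,.1):
        m=(X[:,0]>.38)&(X[:,0]<.62)&(X[:,1]>.0)&(X[:,1]<.5)&(X[:,2]>zl)&(X[:,2]<.4)
        m&=~((abs(inv2(B,X[:,:2]))<np.array([.06,.075])).all(1))
        P=X[m]
        H,_,_=np.histogram2d(P[:,0],P[:,1],bins=[np.arange(.38,.63,.04),np.arange(0,.51,.05)]);print(n,zl);print(H.astype(int))
    m=(abs(X[:,0]-.376)<.06)&(abs(X[:,1]-.316)<.06)&(X[:,2]>.025)&(X[:,2]<.04);print("tin",cv2.minEnclosingCircle((X[m][:,:2]*1e3).astype(np.float32)))
Rp=np.array([.45081,.10941,-.13242])
o=robot.get_obs()
p=T2(Rp,[(-.018,.0525)])[0];print(p,rel(o,[*p,.05],Rp[2]),rel(o,[*p,.018],Rp[2]))
E
```

```text
top0 0.06
[[  0   0   0   0   0   0   0   0   0   0]
 [  0   0   0   0   0   0   0 148 188 153]
 [  0   0   0   0   0   0   0   8  38  39]
 [678 194   0   0   0   0   0   0   0   0]
 [514 644 660  78   0   0   0 499 403 386]
 [434 768 470  11   0   0   0 634 484 467]]
top0 0.1
[[  0   0   0   0   0   0   0   0   0   0]
 [  0   0   0   0   0   0   0  91 142 103]
 [  0   0   0   0   0   0   0   5  33  34]
 [579 153   0   0   0   0   0   0   0   0]
 [514 592 562  64   0   0   0 366 313 294]
 [434 768 470  11   0   0   0 557 484 467]]
tin ((392.3775939941406, 331.826171875), 59.447593688964844)
side0 0.06
[[  0   0   0   0   0   0   0   0   0   0]
 [  0   0   0   0   0   0   0  71 304 372]
 [  0   0   0   0   0   0   0   0  15  24]
 [822 430   0   0   0   0   0   0   0   0]
 [234 533 904 248   0   0   0 531 614 637]
 [178 739 470 122   0   0   0 326 369 430]]
side0 0.1
[[  0   0   0   0   0   0   0   0   0   0]
 [  0   0   0   0   0   0   0  60 190 251]
 [  0   0   0   0   0   0   0   0  13  15]
 [644 322   0   0   0   0   0   0   0   0]
 [234 466 706 190   0   0   0 367 412 433]
 [178 739 418  96   0   0   0 326 369 430]]
tin ((394.1749267578125, 331.6947021484375), 60.608821868896484)
[0.43989934 0.16382698] (array([-0.0007,  0.0015,  0.2022]), array([-2.133,  2.395, 21.926])) (array([-0.0007,  0.0015,  0.2022]), array([-2.128,  2.397, 25.126]))
```

```bash
python3 - <<'E'
from h import *
for n in ["top0","side0","w1"]:
    s=dict(np.load(f"pics/{n}.npz"));X=cloud(s).reshape(-1,3)
    m=(X[:,0]>.38)&(X[:,0]<.53)&(X[:,1]>.33)&(X[:,1]<.42)&(X[:,2]>.04)&(X[:,2]<.2)
    P=X[m]
    for a in np.arange(.04,.2,.02):
        q=P[(P[:,2]>=a)&(P[:,2]<a+.02)]
        if len(q)>3: print(n,round(a,2),len(q),"x",np.percentile(q[:,0],[2,98]).round(3),"ymin",np.percentile(q[:,1],[0,3,20]).round(3))
E
```

```text
top0 0.04 608 x [0.427 0.525] ymin [0.361 0.363 0.376]
top0 0.06 43 x [0.442 0.461] ymin [0.391 0.391 0.392]
top0 0.08 46 x [0.444 0.459] ymin [0.39  0.39  0.392]
top0 0.1 54 x [0.446 0.46 ] ymin [0.388 0.389 0.392]
top0 0.12 64 x [0.448 0.459] ymin [0.387 0.388 0.392]
top0 0.14 58 x [0.449 0.46 ] ymin [0.386 0.387 0.393]
top0 0.16 35 x [0.45 0.46] ymin [0.386 0.387 0.394]
side0 0.04 381 x [0.428 0.522] ymin [0.36  0.364 0.378]
side0 0.06 62 x [0.441 0.46 ] ymin [0.395 0.397 0.405]
side0 0.08 60 x [0.442 0.457] ymin [0.393 0.397 0.403]
side0 0.1 56 x [0.444 0.452] ymin [0.392 0.393 0.4  ]
side0 0.12 59 x [0.446 0.455] ymin [0.39  0.391 0.398]
side0 0.14 50 x [0.448 0.458] ymin [0.385 0.387 0.395]
side0 0.16 34 x [0.449 0.459] ymin [0.386 0.387 0.394]
w1 0.04 2293 x [0.432 0.525] ymin [0.359 0.362 0.375]
w1 0.06 237 x [0.445 0.469] ymin [0.391 0.391 0.392]
w1 0.08 253 x [0.447 0.468] ymin [0.389 0.389 0.391]
w1 0.1 264 x [0.449 0.466] ymin [0.388 0.389 0.39 ]
w1 0.12 262 x [0.451 0.464] ymin [0.386 0.388 0.39 ]
w1 0.14 172 x [0.453 0.462] ymin [0.385 0.386 0.389]
w1 0.16 133 x [0.452 0.462] ymin [0.385 0.386 0.393]
```

Call:
drive_tool(series=[[[0,0,0.1,-1,1.2,3,0],[0,0,0.2,-2.1,2.4,7,0],[0,0,0.202,-2.13,2.4,11,0],[0,0,0.202,-2.13,2.4,15,0],[0,0,0.202,-2.13,2.4,18.5,0],[0,0,0.202,-2.13,2.4,21,0],[0,0,0.202,-2.13,2.4,21.9,0],[0,0,0.202,-2.13,2.4,21.9,0],[0,0,0.202,-2.13,2.4,21.9,0],[0,0,0.202,-2.13,2.4,21.9,0]]])

```text
time: 3.2
tool_pos: [0.4415, 0.1639, 0.0524]
ee_rot: [-3.14, -0.002, -0.133]
wrist_force: [-0.3, -0.1, 0.4]
width: 0.0174
```

```bash
python3 - <<'E'
from h import *
from bench import robot
o=robot.get_obs();print(o["time"],o["tool_pos"],o["ee_rot"],o["wrist_force"],o["width"])
s=robot.snapshot("wrist");np.savez("pics/w2.npz",**s);cv2.imwrite("pics/w2.png",cv2.resize(s["img"],None,fx=1.4,fy=1.4,interpolation=cv2.INTER_CUBIC))
Rp=np.array([.45081,.10941,-.13242]);p=T2(Rp,[(-.018,.0525)])[0];print(rel(o,[*p,.018],Rp[2]))
E
```

```text
3.2 [0.4414664  0.16389249 0.05242312] [-3.13958051e+00 -2.30092086e-03 -1.32605058e-01] [-0.25453401 -0.1100485   0.37893135] 0.01737124792714788
(array([-0.002 , -0.0023, -0.0002]), array([-0.162,  0.034,  3.442]))
```

View pics/w2.png

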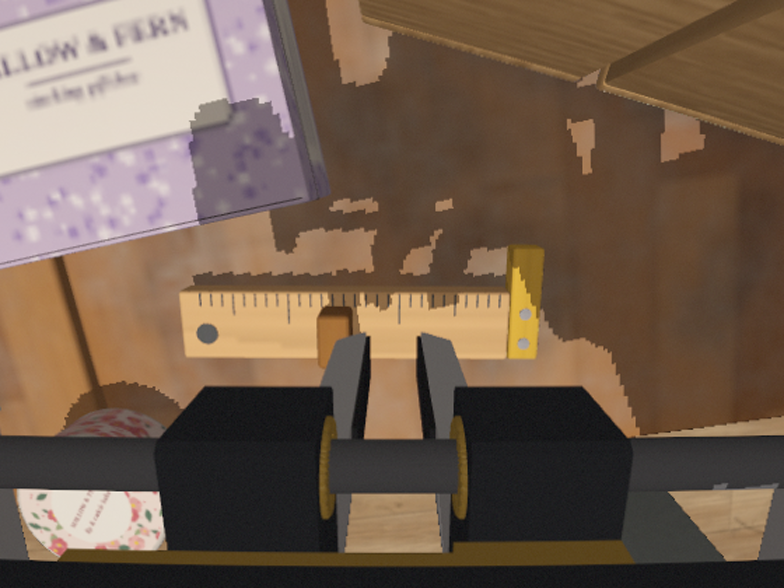

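The view shows the fingers still closing, just right of the thumb block, which is at (335,335). I'll shut them first, then go down.

Call:
drive_tool(series=[[[0,0,0,-0.16,0.03,0,0],[0,0,0,-0.16,0.03,0,0],[0,0,0,-0.16,0.03,1.5,0],[0,0,0,-0.16,0.03,2.5,0],[0,0,0,-0.16,0.03,3.2,0],[0,0,0,-0.16,0.03,3.2,0],[0,0,0,-0.16,0.03,3.2,0]]])

```text
time: 3.95
tool_pos: [0.4398, 0.1639, 0.0202]
ee_rot: [-3.14, -0.002, -0.132]
wrist_force: [0.2, 0.3, 0.8]
width: 0.0002
```

```bash
python3 - <<'E'
from h import *
from bench import robot
o=robot.get_obs();print(o["time"],o["tool_pos"],o["ee_rot"],o["wrist_force"],o["width"])
s=robot.snapshot("wrist");np.savez("pics/w3.npz",**s);cv2.imwrite("pics/w3.png",cv2.resize(s["img"],None,fx=1.4,fy=1.4,interpolation=cv2.INTER_CUBIC))
E
```

```text
3.95 [0.43976881 0.16394982 0.02020071] [-3.13979615e+00 -1.70827723e-03 -1.32344594e-01] [0.23146064 0.27990098 0.80041354] 0.00018278691427411675
```

View pics/w3.png

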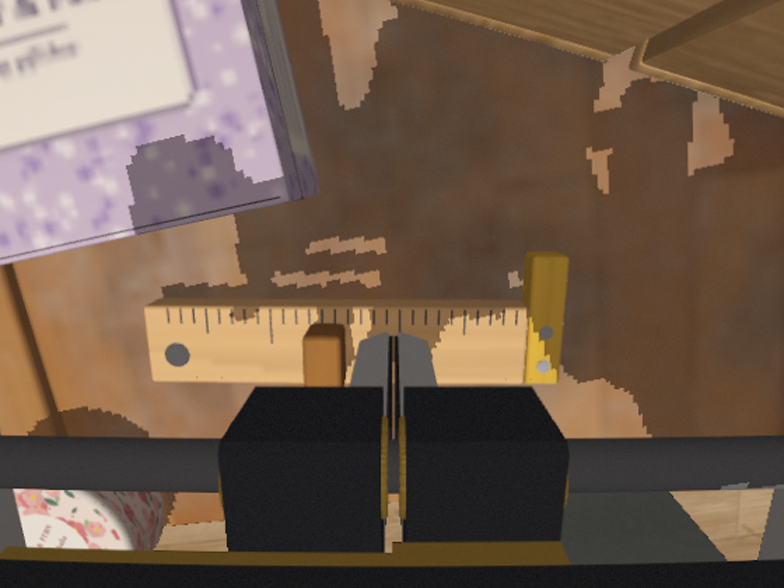

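The shut fingers stand just right of the block at (325,355), above the bar. Pushing along the rule now.

Call:
drive_tool(series=[[[0,0,0,0,-0.3,0,0],[0,0,0,0,-0.6,0,0],[0,0,0,0,-0.9,0,0],[0,0,0,0,-1.2,0,0],[0,0,0,0,-1.5,0,0],[0,0,0,0,-1.8,0,0],[0,0,0,0,-2.1,0,0],[0,0,0,0,-2.4,0,0],[0,0,0,0,-2.7,0,0],[0,0,0,0,-3.0,0,0]]])

```text
time: 5.0
tool_pos: [0.4441, 0.194, 0.0206]
ee_rot: [-3.14, -0.002, -0.132]
wrist_force: [-0.5, -1.5, 0.1]
width: 0.0005
```

Call:
drive_tool(series=[[[0,0,0,0,-0.3,0,0],[0,0,0,0,-0.6,0,0],[0,0,0,0,-0.9,0,0],[0,0,0,0,-1.2,0,0],[0,0,0,0,-1.5,0,0],[0,0,0,0,-1.8,0,0],[0,0,0,0,-2.0,0,0],[0,0,0,0,-2.0,0,0]]])

```text
time: 5.8
tool_pos: [0.4467, 0.2143, 0.0206]
ee_rot: [-3.139, -0.002, -0.132]
wrist_force: [-0.5, -0.2, -0.3]
width: 0.0005
```

```bash
python3 - <<'E'
from h import *
from bench import robot
o=robot.get_obs();print(o["time"],o["tool_pos"],o["ee_rot"],o["wrist_force"],o["width"])
s=robot.snapshot("wrist");np.savez("pics/w4.npz",**s);cv2.imwrite("pics/w4.png",cv2.resize(s["img"],None,fx=1.4,fy=1.4,interpolation=cv2.INTER_CUBIC))
E
```

```text
5.8 [0.44669554 0.2142936  0.02059249] [-3.13901289e+00 -2.33843161e-03 -1.32075710e-01] [-0.47015016 -0.17677263 -0.33163833] 0.00048089043156695024
```

View pics/w4.png

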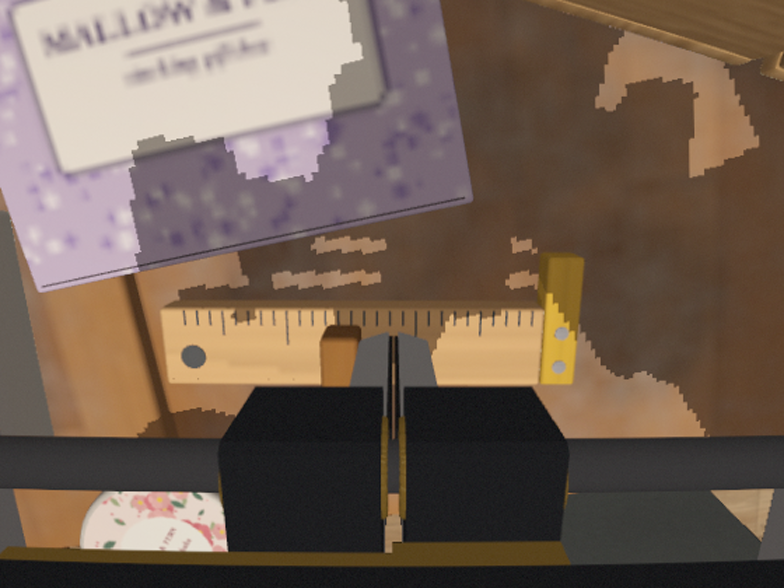

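```bash
python3 - <<'E'
from h import *
from bench import robot
s=dict(np.load("pics/w4.npz"));o=robot.get_obs()
c=s["img"][170:285,100:430];cv2.imwrite("pics/w4c.png",cv2.resize(c,None,fx=2.4,fy=2.4,interpolation=cv2.INTER_CUBIC))
pk=dict(ff=(163,310),fb=(168,384),nf=(545,308),nb=(543,384),hb=(575,384))
uv=(np.array(list(pk.values()),float)+.5)/1.4-.5
Rp,r=fit(s,uv,np.array([RL[k] for k in pk])/1e3,.014,[.455,.155,-.13]);print("rule",Rp,np.round(r,2).tolist())
print(inv2(B,T2(Rp,np.array([(0,0),(0,.01),(0,.125)]))), "tcp in rule",inv2(Rp,o["tool_pos"][:2]))
E
```

```text
rule [ 0.45629903  0.15309224 -0.12808368] [[-1.59, -0.78], [1.34, 0.79], [1.16, -0.27], [-1.35, 0.3], [0.44, 0.11]]
[[-0.09927438 -0.09244025]
 [-0.09731491 -0.08263411]
 [-0.07478094  0.03013654]] tcp in rule [-0.01739386  0.05938154]
```

View pics/w4c.png

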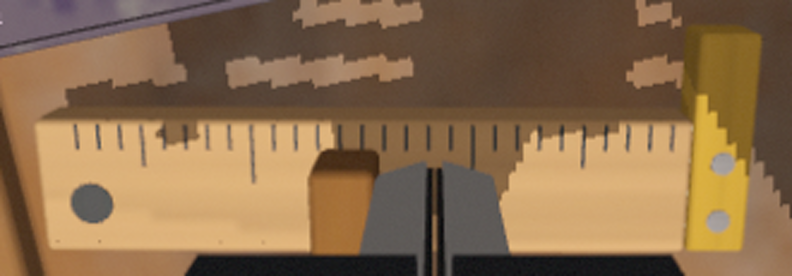

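The rule is still square to the tool, with its corner about 27 mm clear of the box side. Next I'll work out the waypoints for the two-finger push on its back edge.

```bash
cat >> h.py <<'E'
def boxw(x,y,z,dyaw=0): return [*T2(B,[(x,y)])[0],z],B[2]+dyaw
E
python3 - <<'E'
from h import *
from bench import robot
o=robot.get_obs()
Rp=np.array([.4563,.1531,-.1305])
p=T2(Rp,[(-.050,.072)])[0];print("WP1",p,inv2(B,p),rel(o,[*p,.08],Rp[2]),rel(o,[*p,.007],Rp[2]))
tin=np.array([.376,.317])
for q in [(-.05,.072+.039)]: print("far finger to tin",np.linalg.norm(T2(Rp,[q])[0]-tin))
for x in (-.13,-.12,-.115,-.105): print(x,"far finger tin",np.linalg.norm(T2(B,[(x,-.018+.039)])[0]-tin))
E
```

```text
WP1 [0.41609451 0.23099428] [-0.134001   -0.01194682] (array([-0.0026, -0.0022, -0.0017]), array([-3.235, -1.277, -5.948])) (array([-0.0026, -0.0022, -0.0017]), array([-3.251, -1.258,  1.352]))
far finger to tin 0.06543022446172993
-0.13 far finger tin 0.06739709623240729
-0.12 far finger tin 0.07350869852549138
-0.115 far finger tin 0.07687072816155167
-0.105 far finger tin 0.08408489178466234
```

Call:
drive_tool(series=[[[0,0,0,0,0.5,0,0],[0,0,0,0,0.5,-1.5,0],[0,0,0,0,0.5,-4,0],[0,0,0,0,0,-6,20],[0,0,0,-1.6,-0.6,-6,70],[0,0,0,-3.2,-1.2,-6,70],[0,0,0,-3.25,-1.25,-6,70],[0,0,0,-3.25,-1.25,-6,70],[0,0,0,-3.25,-1.25,-6,70],[0,0,0,-3.25,-1.25,-6,70],[0,0,0,-3.25,-1.25,-6,70],[0,0,0,-3.25,-1.25,-6,70]]])

```text
time: 7.05
tool_pos: [0.4161, 0.2305, 0.0803]
ee_rot: [-3.139, -0.002, -0.133]
wrist_force: [-1.3, 0.5, -0.3]
width: 0.065
```

```bash
python3 - <<'E'
from h import *
from bench import robot
o=robot.get_obs();print(o["time"],o["tool_pos"],o["ee_rot"],o["wrist_force"],o["width"])
s=robot.snapshot("wrist");np.savez("pics/w5.npz",**s);cv2.imwrite("pics/w5.png",cv2.resize(s["img"],None,fx=1.4,fy=1.4,interpolation=cv2.INTER_CUBIC))
E
```

```text
7.05 [0.41613481 0.23053579 0.08034651] [-3.13920783e+00 -2.06976379e-03 -1.32669126e-01] [-1.26652295  0.53798292 -0.25855262] 0.06499171418028594
```

View pics/w5.png

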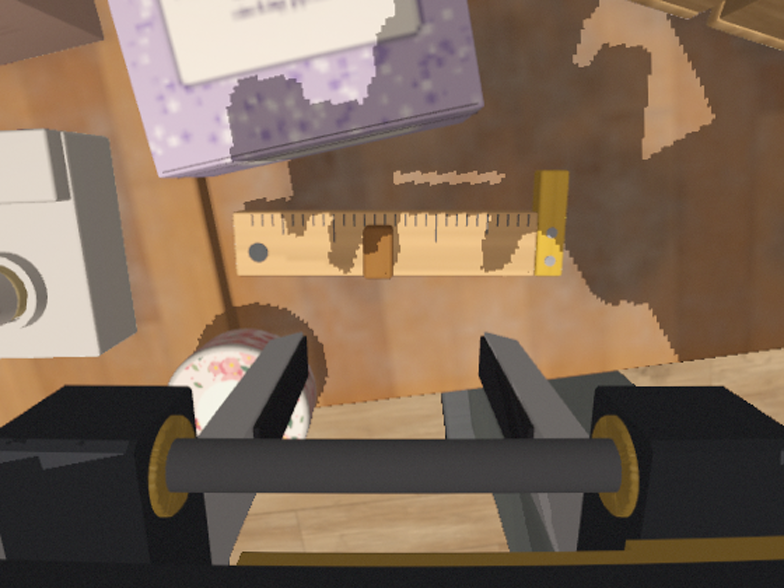

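```bash
python3 - <<'E'
from h import *
from bench import robot
s=dict(np.load("pics/w5.npz"));o=robot.get_obs()
pk=dict(ff=(234.5,213),fb=(238,275.5),nf=(537.5,213),nb=(536.5,275),hb=(561,275),hi=(538,171),ho=(568,171))
uv=(np.array(list(pk.values()),float)+.5)/1.4-.5
Rp,r=fit(s,uv,np.array([RL[k] for k in pk])/1e3,.014,[.455,.155,-.13]);print("rule",Rp,np.round(r,2).tolist())
print(inv2(B,T2(Rp,np.array([(0,0),(0,.01),(0,.125)]))), "tcp in rule",inv2(Rp,o["tool_pos"][:2]))
for n in ("top0","w1","w5"):
    t=dict(np.load(f"pics/{n}.npz"));X=cloud(t);C=t["img"].astype(int)
    m=(abs(X[...,0]-.376)<.06)&(abs(X[...,1]-.316)<.05)&(X[...,2]>.025)&(X[...,2]<.037)
    P=X[m];print(n,len(P),"tin x",np.percentile(P[:,0],[1,99]),"y",np.percentile(P[:,1],[1,99]))
print(rel(o,[*o["tool_pos"][:2],.007],o["ee_rot"][2]))
E
```

```text
rule [ 0.45613199  0.1537809  -0.12963024] [[-1.95, 0.01], [-1.02, 1.07], [0.55, -0.73], [-1.54, 0.82], [0.69, 0.79], [1.96, -0.71], [1.19, -0.64]]
[[-0.09939346 -0.0917417 ]
 [-0.09741882 -0.0819386 ]
 [-0.07471046  0.03079707]] tcp in rule [-0.04960224  0.07098356]
top0 903 tin x [0.34151378 0.41043014] y [0.2809141  0.35006209]
w1 1772 tin x [0.35751154 0.41355027] y [0.27963202 0.35005447]
w5 2508 tin x [0.36299677 0.41423044] y [0.27905086 0.34197315]
(array([-0.0024, -0.0022,  0.    ]), array([-0.016,  0.018,  7.342]))
```

Call:
drive_tool(series=[[[0,0,0,0,0,3,70],[0,0,0,0,0,5.5,70],[0,0,0,0,0,6.7,70],[0,0,0,0,0,7.2,70],[0,0,0,0,0,7.2,70],[0,0,0,0,0,7.2,70]]])

```text
time: 7.7
tool_pos: [0.4173, 0.2311, 0.0096]
ee_rot: [-3.138, -0.004, -0.133]
wrist_force: [-0.4, 0.2, -0.9]
width: 0.0658
```

```bash
python3 - <<'E'
from h import *
from bench import robot
o=robot.get_obs();print(o["time"],o["tool_pos"],o["ee_rot"],o["wrist_force"],o["width"])
for x in (-.115,-.105,-.097,-.093): 
    p,y=boxw(x,-.018,.008);print(x,rel(o,p,y))
E
```

```text
7.7 [0.41729418 0.23113638 0.00961856] [-3.13802754 -0.00410228 -0.13256183] [-0.38078934  0.1797895  -0.88240322] 0.0657825205685621
-0.115 (array([-0.0031, -0.0044, -0.2017]), array([1.865, 0.243, 0.169]))
-0.105 (array([-0.0031, -0.0044, -0.2017]), array([2.845, 0.043, 0.173]))
-0.097 (array([-0.0031, -0.0044, -0.2017]), array([ 3.629, -0.118,  0.177]))
-0.093 (array([-0.0031, -0.0044, -0.2017]), array([ 4.021, -0.198,  0.179]))
```

Call:
drive_tool(series=[[[0,0,-0.03,0.3,0.05,0.1,70],[0,0,-0.06,0.6,0.1,0.15,70],[0,0,-0.09,0.9,0.13,0.15,70],[0,0,-0.12,1.2,0.17,0.15,70],[0,0,-0.15,1.5,0.2,0.15,70],[0,0,-0.18,1.7,0.23,0.15,70],[0,0,-0.2,1.9,0.23,0.15,70],[0,0,-0.2,2.1,0.2,0.15,70],[0,0,-0.2,2.4,0.13,0.15,70],[0,0,-0.2,2.7,0.07,0.15,70],[0,0,-0.2,3.0,0.01,0.15,70],[0,0,-0.2,3.3,-0.05,0.15,70],[0,0,-0.2,3.3,-0.05,0.15,70]]])

```text
time: 9.0
tool_pos: [0.4507, 0.2273, 0.0082]
ee_rot: [-3.139, -0.005, 0.067]
wrist_force: [0.4, 0.0, -0.8]
width: 0.0653
```

```bash
python3 - <<'E'
from h import *
from bench import robot
o=robot.get_obs();print(o["time"],o["tool_pos"],o["ee_rot"],o["wrist_force"],o["width"],inv2(B,o["tool_pos"][:2]))
s=robot.snapshot("wrist");np.savez("pics/w6.npz",**s);cv2.imwrite("pics/w6.png",cv2.resize(s["img"],None,fx=1.4,fy=1.4,interpolation=cv2.INTER_CUBIC))
E
```

```text
9.0 [0.45073728 0.22731226 0.00820151] [-3.13890609 -0.00542981  0.0672681 ] [ 0.43248387  0.0101922  -0.77317612] 0.06529832306756586 [-0.09969536 -0.01801333]
```

View pics/w6.png

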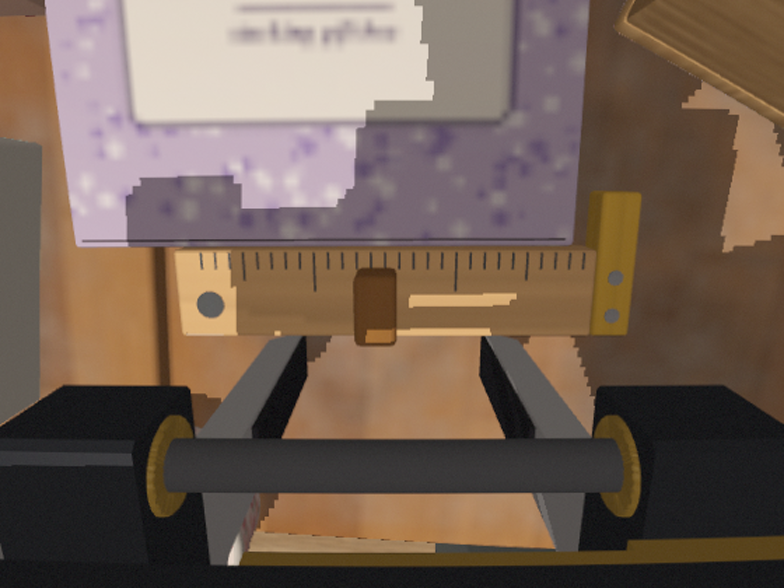

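```bash
python3 - <<'E'
from h import *
s=dict(np.load("pics/w6.npz"))
c=s["img"][160:245,110:470];cv2.imwrite("pics/w6c.png",cv2.resize(c,None,fx=2.2,fy=2.2,interpolation=cv2.INTER_CUBIC))
pk=dict(ff=(176,250.5),fb=(183,334),nf=(595,250.5),nb=(592,334),hb=(627,334))
uv=(np.array(list(pk.values()),float)+.5)/1.4-.5
Rp,r=fit(s,uv,np.array([RL[k] for k in pk])/1e3,.014,[.455,.155,.06]);print("rule",Rp,np.round(r,2).tolist())
print(inv2(B,T2(Rp,np.array([(0,0),(0,.01),(0,.125)]))),Rp[2]-B[2])
b=(np.array([(78,245.5),(574,244.5)])+.5)/1.4-.5
print("box front top corners in box frame",inv2(B,planez(s,b,.06)[:,:2]))
E
```

```text
rule [0.49794065 0.15781431 0.06940452] [[-1.67, -0.73], [-0.31, 1.24], [2.39, -1.4], [-1.14, 0.81], [0.69, 0.69]]
[[-0.05740603 -0.09060627]
 [-0.05740868 -0.08060627]
 [-0.0574391   0.03439372]] 0.00026451842077156174
box front top corners in box frame [[-0.04959723  0.06429212]
 [-0.04971699 -0.06519749]]
```

View pics/w6c.png

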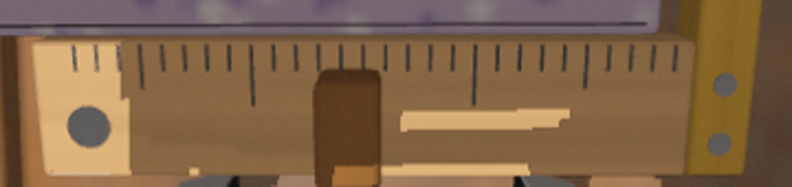

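The rule is parallel (0.3 mrad off), 7.4 mm from the front and 25 mm clear of the side. Approaching, then small steps with averaged force readings.

Call:
drive_tool(series=[[[0,0,-0.002,0.1,0,0,70],[0,0,-0.002,0.2,0,0,70],[0,0,-0.002,0.3,0,0,70],[0,0,-0.002,0.4,0,0,70],[0,0,-0.002,0.5,0,0,70],[0,0,-0.002,0.5,0,0,70]]])

```text
time: 9.65
tool_pos: [0.4557, 0.2276, 0.0082]
ee_rot: [-3.139, -0.006, 0.069]
wrist_force: [0.7, 0.2, -0.5]
width: 0.066
```

```bash
cat >> h.py <<'E'
def forces(robot,n=5):
    F=[];P=[]
    for i in range(n):
        o=robot.get_obs();F.append(o["wrist_force"]);P.append(o["tool_pos"]);robot.snapshot("wrist")
    o=robot.get_obs();F.append(o["wrist_force"]);P.append(o["tool_pos"]);F=np.array(F)
    c,s=np.cos(B[2]),np.sin(B[2]);Fb=F[:,:2]@np.array([[c,-s],[s,c]])
    print("t",o["time"],"F box mean",Fb.mean(0).round(2),"sd",Fb.std(0).round(2),"fz",F[:,2].mean().round(2),"tcp box",(inv2(B,np.mean(P,0)[:2])*1e3).round(2),"z",np.round(np.mean(P,0)[2]*1e3,2),"yaw",round(o["ee_rot"][2]-B[2],4),"w",round(float(o["width"]),4))
E
python3 - <<'E'
from h import *
from bench import robot
forces(robot)
E
```

```text
t 9.9 F box mean [0.35 0.16] sd [0.34 0.08] fz -0.11 tcp box [-94.68 -18.04] z 8.24 yaw 0.0001 w 0.0658
```

Call:
drive_tool(series=[[[0,0,0,0.05,0,0,70],[0,0,0,0.1,0,0,70],[0,0,0,0.15,0,0,70],[0,0,0,0.15,0,0,70]]])

```text
time: 10.3
tool_pos: [0.4572, 0.2278, 0.0083]
ee_rot: [-3.139, -0.006, 0.069]
wrist_force: [-2.0, 0.0, -0.5]
width: 0.0662
```

```bash
python3 - <<'E'
from h import *
from bench import robot
forces(robot,3)
E
```

```text
t 10.45 F box mean [-0.87 -0.09] sd [0.69 0.23] fz 0.23 tcp box [-93.19 -18.02] z 8.3 yaw 0.0002 w 0.0659
```

Call:
drive_tool(series=[[[0,0,0,0.03,0,0,70],[0,0,0,0.06,0,0,70],[0,0,0,0.06,0,0,70]]])

```text
time: 10.75
tool_pos: [0.4579, 0.2278, 0.0083]
ee_rot: [-3.139, -0.006, 0.069]
wrist_force: [-1.1, -0.1, 1.3]
width: 0.0661
```

```bash
python3 - <<'E'
from h import *
from bench import robot
forces(robot,3)
E
```

```text
t 10.9 F box mean [-0.96 -0.03] sd [0.12 0.23] fz 0.07 tcp box [-92.54 -18.  ] z 8.3 yaw 0.0001 w 0.0659
```

Call:
drive_tool(series=[[[0,0,0,0.03,0,0,70],[0,0,0,0.06,0,0,70],[0,0,0,0.06,0,0,70]]])

```text
time: 11.2
tool_pos: [0.4583, 0.2278, 0.0083]
ee_rot: [-3.139, -0.005, 0.069]
wrist_force: [-1.5, -0.6, 1.5]
width: 0.066
```

```bash
python3 - <<'E'
from h import *
from bench import robot
forces(robot,3)
E
```

```text
t 11.35 F box mean [-1.42 -0.66] sd [0.35 0.28] fz 1.15 tcp box [-92.14 -18.02] z 8.29 yaw 0.0001 w 0.0657
```

Call:
drive_tool(series=[[[0,0,0,0.03,0,0,70],[0,0,0,0.06,0,0,70],[0,0,0,0.06,0,0,70]]])

```text
time: 11.65
tool_pos: [0.4584, 0.2278, 0.0083]
ee_rot: [-3.139, -0.004, 0.069]
wrist_force: [-3.8, 0.1, 2.9]
width: 0.0657
```

```bash
python3 - <<'E'
from h import *
from bench import robot
forces(robot,3)
E
```

```text
t 11.8 F box mean [-3.89 -0.44] sd [0.56 0.57] fz 2.88 tcp box [-92.04 -18.05] z 8.25 yaw 0.0003 w 0.066
```

Call:
drive_tool(series=[[[0,0,0,0.06,0,0,70],[0,0,0,0.07,0,0,70],[0,0,0,0.08,0,0,70],[0,0,0,0.09,0,0,70],[0,0,0,0.09,0,0,70],[0,0,0,0.09,0,0,70]]])

```text
time: 12.4
tool_pos: [0.4584, 0.2278, 0.0082]
ee_rot: [-3.139, -0.002, 0.069]
wrist_force: [-6.0, 0.3, 5.2]
width: 0.066
```

```bash
python3 - <<'E'
from h import *
from bench import robot
forces(robot,6)
E
```

```text
t 12.7 F box mean [-5.61 -0.39] sd [0.3  0.48] fz 4.21 tcp box [-92.   -18.05] z 8.25 yaw 0.0003 w 0.0659
```

Call:
drive_tool(series=[[[0,0,0,0.09,0,0,70],[0,0,0,0.1,0,0,70],[0,0,0,0.11,0,0,70],[0,0,0,0.115,0,0,70],[0,0,0,0.115,0,0,70],[0,0,0,0.115,0,0,70],[0,0,0,0.115,0,0,70],[0,0,0,0.115,0,0,70],[0,0,0,0.115,0,0,70],[0,0,0,0.115,0,0,70],[0,0,0,0.115,0,0,70]]])

```text
time: 13.8
tool_pos: [0.4584, 0.2278, 0.0082]
ee_rot: [-3.139, 0.0, 0.07]
wrist_force: [-6.5, -2.3, 4.8]
width: 0.0658
```

```bash
python3 - <<'E'
from h import *
from bench import robot
forces(robot,6)
s=robot.snapshot("wrist");np.savez("pics/w7.npz",**s);cv2.imwrite("pics/w7.png",cv2.resize(s["img"],None,fx=1.4,fy=1.4,interpolation=cv2.INTER_CUBIC))
E
```

```text
t 14.1 F box mean [-6.54 -0.87] sd [0.31 0.76] fz 5.04 tcp box [-91.99 -18.04] z 8.25 yaw 0.0004 w 0.0658
```

View pics/w7.png

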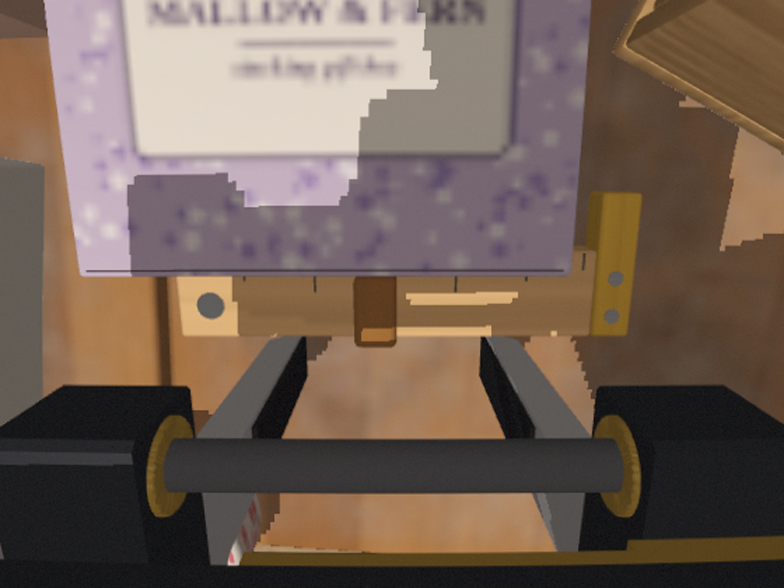

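Call:
drive_tool(series=[[[0,0,0,0.115,0,-0.01,70],[0,0,0,0.12,0,-0.02,70],[0,0,0,0.125,0,-0.03,70],[0,0,0,0.125,0,-0.03,70],[0,0,0,0.125,0,-0.03,70],[0,0,0,0.125,0,-0.03,70]]])

```text
time: 14.75
tool_pos: [0.4584, 0.2278, 0.0083]
ee_rot: [-3.14, 0.003, 0.07]
wrist_force: [-5.9, -1.1, 4.0]
width: 0.0652
```

```bash
python3 - <<'E'
from h import *
from bench import robot
forces(robot,6)
E
```

```text
t 15.05 F box mean [-5.95 -0.47] sd [0.42 0.6 ] fz 4.22 tcp box [-92.01 -18.05] z 8.28 yaw 0.0005 w 0.0658
```

Call:
drive_tool(series=[[[0,0,0,0.125,0,-0.01,70],[0,0,0,0.135,0,-0.02,70],[0,0,0,0.145,0,-0.03,70],[0,0,0,0.155,0,-0.03,70],[0,0,0,0.155,0,-0.03,70],[0,0,0,0.155,0,-0.03,70],[0,0,0,0.155,0,-0.03,70],[0,0,0,0.155,0,-0.03,70]]])

```text
time: 15.85
tool_pos: [0.4584, 0.2278, 0.0083]
ee_rot: [-3.14, 0.007, 0.07]
wrist_force: [-6.6, -1.2, 4.3]
width: 0.066
```

```bash
python3 - <<'E'
from h import *
from bench import robot
forces(robot,8); o=robot.get_obs();print(o["ee_rot"])
E
```

```text
t 16.25 F box mean [-6.95 -0.39] sd [0.42 0.54] fz 4.61 tcp box [-92.01 -18.05] z 8.3 yaw 0.0006 w 0.0659
[-3.13973497  0.0066      0.06971454]
```

Call:
drive_tool(series=[[[0,0,0,0.155,0,-0.04,70],[0,0,0,0.155,0,-0.06,70],[0,0,0,0.155,0,-0.08,70],[0,0,0,0.155,0,-0.1,70],[0,0,0,0.155,0,-0.1,70],[0,0,0,0.155,0,-0.1,70]]])

```text
time: 16.85
tool_pos: [0.4584, 0.2278, 0.0084]
ee_rot: [-3.14, 0.01, 0.07]
wrist_force: [-5.9, 0.5, 1.2]
width: 0.0656
```

```bash
python3 - <<'E'
from h import *
from bench import robot
forces(robot,6); o=robot.get_obs();print(o["ee_rot"])
E
```

```text
t 17.15 F box mean [-5.54  0.1 ] sd [0.23 0.39] fz 1.39 tcp box [-92.05 -18.06] z 8.37 yaw 0.0006 w 0.0662
[-3.13990486  0.01023255  0.06975505]
```

Call:
drive_tool(series=[[[0,0,0,0.155,0,-0.08,70],[0,0,0,0.165,0,-0.09,70],[0,0,0,0.175,0,-0.1,70],[0,0,0,0.185,0,-0.11,70],[0,0,0,0.195,0,-0.11,70],[0,0,0,0.195,0,-0.11,70],[0,0,0,0.195,0,-0.11,70],[0,0,0,0.195,0,-0.11,70]]])

```text
time: 17.95
tool_pos: [0.4584, 0.2278, 0.0084]
ee_rot: [-3.14, 0.015, 0.07]
wrist_force: [-5.7, 0.8, 2.1]
width: 0.0657
```

```bash
python3 - <<'E'
from h import *
from bench import robot
forces(robot,8); o=robot.get_obs();print(o["ee_rot"])
E
```

```text
t 18.35 F box mean [-6.29  0.16] sd [0.37 0.65] fz 1.86 tcp box [-92.04 -18.07] z 8.42 yaw 0.0006 w 0.0657
[-3.1401273   0.01480125  0.0697638 ]
```

Call:
drive_tool(series=[[[0,0,0,0.2,0,-0.1,70],[0,0,0,0.21,0,-0.11,70],[0,0,0,0.22,0,-0.12,70],[0,0,0,0.22,0,-0.12,70],[0,0,0,0.22,0,-0.12,70],[0,0,0,0.22,0,-0.12,70],[0,0,0,0.22,0,-0.12,70],[0,0,0,0.22,0,-0.12,70]]])

```text
time: 19.15
tool_pos: [0.4584, 0.2278, 0.0085]
ee_rot: [-3.14, 0.02, 0.07]
wrist_force: [-6.5, -0.6, 1.3]
width: 0.066
```

```bash
python3 - <<'E'
from h import *
from bench import robot
forces(robot,6); o=robot.get_obs();print(o["ee_rot"])
E
```

```text
t 19.45 F box mean [-6.29 -0.11] sd [0.35 0.21] fz 1.91 tcp box [-92.05 -18.06] z 8.48 yaw 0.0007 w 0.0655
[-3.14033495  0.01989631  0.06982845]
```

```bash
python3 - <<'E'
from h import *
from bench import robot
o=robot.get_obs()
for q in [(-.104,-.018,.0085),(-.104,-.018,.07),(-.070,-.041,.07)]:
    p,y=boxw(*q);print(q,rel(o,p,y))
E
```

```text
(-0.104, -0.018, 0.0085) (array([-0.0013,  0.0199,  0.0007]), array([-1.194, -0.006,  0.021]))
(-0.104, -0.018, 0.07) (array([-0.0013,  0.0199,  0.0007]), array([-1.316, -0.013, -6.127]))
(-0.07, -0.041, 0.07) (array([-0.0013,  0.0199,  0.0007]), array([ 2.082,  2.289, -6.198]))
```

Call:
drive_tool(series=[[[0,0,0,0,0,-0.02,70],[0,0.005,0,-0.2,0,0,70],[0,0.01,0,-0.6,0,0,70],[0,0.02,0,-1.2,0,0,70],[0,0.02,0,-1.2,0,-2,70],[0,0.02,0,-1.3,0,-5,70],[0,0.02,0,-1.3,0,-6.2,30],[0,0.02,0,0,0.5,-6.2,0],[0,0.02,0,1.5,1.5,-6.2,0],[0,0.02,0,2.1,2.3,-6.2,0],[0,0.02,0,2.1,2.3,-6.2,0],[0,0.02,0,2.1,2.3,-6.2,0],[0,0.02,0,2.1,2.3,-6.2,0],[0,0.02,0,2.1,2.3,-6.2,0]]])

```text
time: 20.85
tool_pos: [0.4817, 0.2065, 0.0697]
ee_rot: [-3.14, 0.001, 0.07]
wrist_force: [0.2, 0.3, -0.9]
width: 0.0051
```

```bash
python3 - <<'E'
from h import *
from bench import robot
forces(robot,2)
s=robot.snapshot("wrist");np.savez("pics/w8.npz",**s);cv2.imwrite("pics/w8.png",cv2.resize(s["img"],None,fx=1.4,fy=1.4,interpolation=cv2.INTER_CUBIC))
t=robot.snapshot("top");np.savez("pics/top8.npz",**t);im=t["img"][160:310,150:310];cv2.imwrite("pics/top8.png",cv2.resize(im,None,fx=4,fy=4,interpolation=cv2.INTER_CUBIC))
E
```

```text
t 20.95 F box mean [-0.1   0.02] sd [0.8  0.21] fz -0.37 tcp box [-70.14 -40.92] z 69.85 yaw 0.0012 w 0.0007
```

View pics/w8.png

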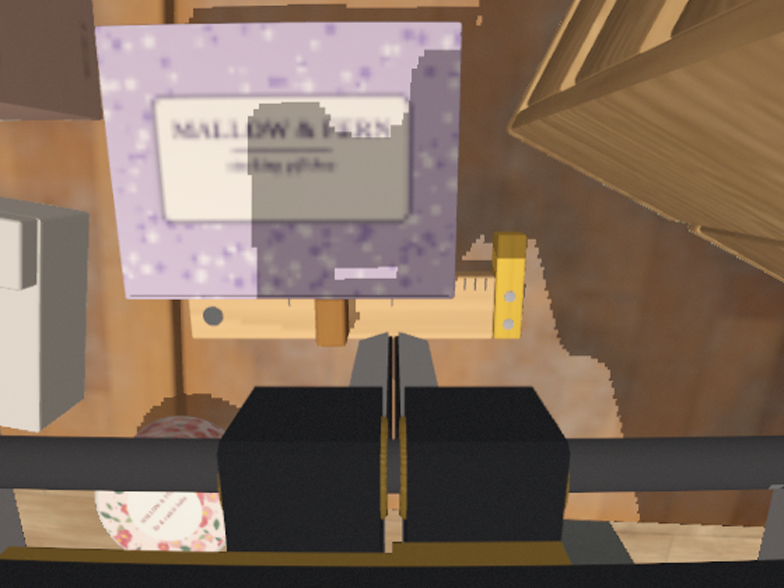

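View pics/top8.png

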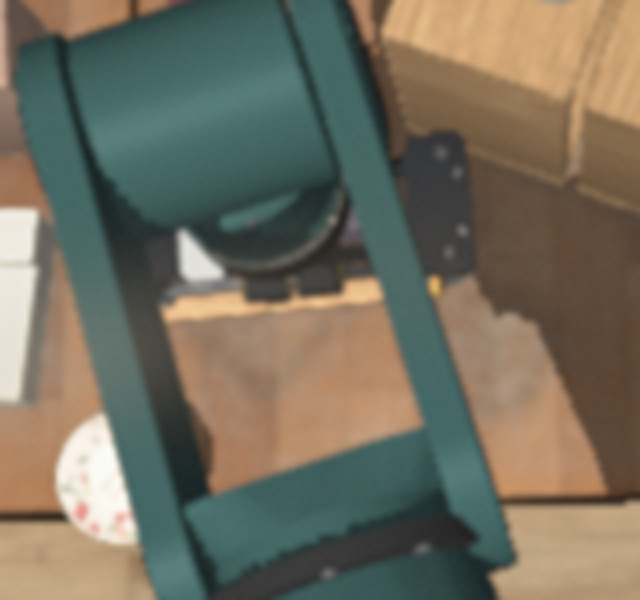

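```bash
python3 - <<'E'
from h import *
from bench import robot
s=dict(np.load("pics/w8.npz"));o=robot.get_obs()
c=s["img"][160:250,120:390];cv2.imwrite("pics/w8c.png",cv2.resize(c,None,fx=2.9,fy=2.9,interpolation=cv2.INTER_CUBIC))
pk=dict(fb=(194.5,338),nb=(492,338),hb=(521,338),nf=(495,277))
uv=(np.array(list(pk.values()),float)+.5)/1.4-.5
Rp,r=fit(s,uv,np.array([RL[k] for k in pk])/1e3,.014,[.505,.158,.06]);print("rule",Rp,np.round(r,2).tolist())
print(inv2(B,T2(Rp,np.array([(0,0),(0,.01),(0,.125)]))),Rp[2]-B[2],"tcp in rule",inv2(Rp,o["tool_pos"][:2]))
p,y=boxw(-.070,-.041,.021);print(rel(o,p,y))
E
```

```text
rule [0.50538705 0.15842684 0.07073812] [[-1.8, 0.42], [0.78, 0.51], [0.13, 0.47], [0.84, -1.06]]
[[-0.0499351  -0.09050964]
 [-0.04995108 -0.08050965]
 [-0.05013487  0.0344902 ]] 0.0015981177405503394 tcp in rule [-0.01996613  0.04966086]
(array([-0.0013, -0.0002,  0.0011]), array([-3.000e-03,  1.800e-02,  4.909e+00]))
```

View pics/w8c.png

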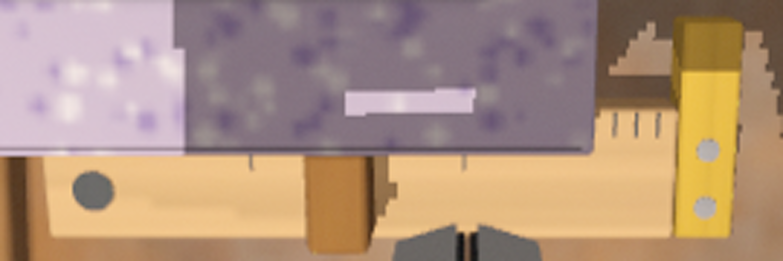

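The wrist view shows the rule flush: its edge fits at -50 mm in the box frame at both ends, with the hook about 25 mm clear. Going down beside the thumb block and sliding it along.

Call:
drive_tool(series=[[[0,0,0,0,0,2.5,0],[0,0,0,0,0.02,4.2,0],[0,0,0,0,0.02,4.9,0],[0,0,0,0,0.02,4.9,0],[0,0,0,0,0.02,4.9,0]]])

```text
time: 21.55
tool_pos: [0.4825, 0.2066, 0.0219]
ee_rot: [-3.14, -0.001, 0.07]
wrist_force: [0.1, 0.6, 0.7]
width: 0.0006
```

```bash
python3 - <<'E'
from h import *
from bench import robot
forces(robot,4); o=robot.get_obs();print(o["ee_rot"])
p,y=boxw(-.070,-.012,.021);print(rel(o,p,y))
E
```

```text
t 21.75 F box mean [ 0.21 -0.  ] sd [0.35 0.63] fz 0.37 tcp box [-69.14 -40.79] z 22.22 yaw 0.0011 w 0.0005
[-3.13982777e+00 -2.30100399e-03  7.02878351e-02]
(array([-0.0018, -0.0023,  0.0011]), array([-0.082, -2.881,  0.127]))
```

Call:
drive_tool(series=[[[0,0,0,0,-0.2,0,0],[0,0,0,0,-0.4,0,0],[0,0,0,0,-0.6,0,0],[0,0,0,0,-0.8,0,0],[0,0,0,0,-1.0,0,0],[0,0,0,0,-1.2,0,0],[0,0,0,0,-1.4,0,0],[0,0,0,0,-1.6,0,0],[0,0,0,0,-1.8,0,0],[0,0,0,0,-2.0,0,0],[0,0,0,0,-2.0,0,0]]])

```text
time: 22.85
tool_pos: [0.4813, 0.227, 0.0222]
ee_rot: [-3.139, -0.002, 0.071]
wrist_force: [0.4, -0.7, -0.2]
width: 0.0006
```

```bash
python3 - <<'E'
from h import *
from bench import robot
forces(robot,3)
s=robot.snapshot("wrist");np.savez("pics/w9.npz",**s);c=s["img"][140:260,100:400];cv2.imwrite("pics/w9c.png",cv2.resize(c,None,fx=2.6,fy=2.6,interpolation=cv2.INTER_CUBIC))
E
```

```text
t 23.0 F box mean [ 0.05 -0.35] sd [0.47 0.35] fz 0.1 tcp box [-69.18 -20.51] z 22.24 yaw 0.0013 w 0.0006
```

View pics/w9c.png

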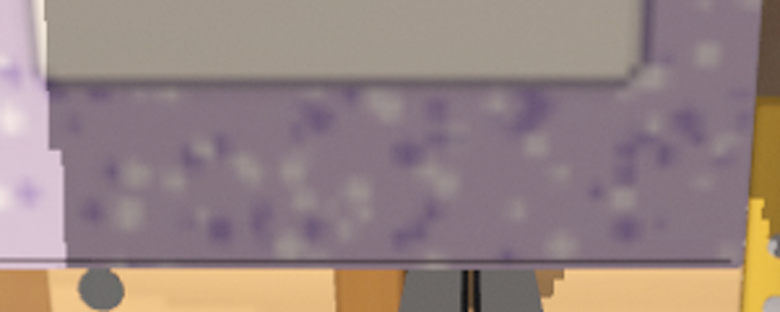

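Call:
drive_tool(series=[[[0,0,0,0,-0.2,0,0],[0,0,0,0,-0.4,0,0],[0,0,0,0,-0.6,0,0],[0,0,0,0,-0.8,0,0],[0,0,0,0,-1.0,0,0],[0,0,0,0,-1.1,0,0],[0,0,0,0,-1.1,0,0]]])

```text
time: 23.75
tool_pos: [0.4806, 0.238, 0.0223]
ee_rot: [-3.139, -0.002, 0.07]
wrist_force: [0.3, 0.2, -0.1]
width: 0.0004
```

```bash
python3 - <<'E'
from h import *
from bench import robot
forces(robot,3)
E
```

```text
t 23.9 F box mean [0.25 0.11] sd [0.39 0.19] fz -0.09 tcp box [-69.14  -9.45] z 22.31 yaw 0.0012 w 0.0003
```

Call:
drive_tool(series=[[[0,0,0,0,-0.04,0,0],[0,0,0,0,-0.08,0,0],[0,0,0,0,-0.12,0,0],[0,0,0,0,-0.12,0,0]]])

```text
time: 24.3
tool_pos: [0.4805, 0.239, 0.0223]
ee_rot: [-3.139, -0.002, 0.07]
wrist_force: [0.6, -0.6, -0.5]
width: 0.0004
```

```bash
python3 - <<'E'
from h import *
from bench import robot
forces(robot,3)
E
```

```text
t 24.45 F box mean [ 0.38 -0.76] sd [0.57 0.28] fz -0.09 tcp box [-69.14  -8.39] z 22.32 yaw 0.0011 w 0.0006
```

Call:
drive_tool(series=[[[0,0,0,0,-0.04,0,0],[0,0,0,0,-0.08,0,0],[0,0,0,0,-0.1,0,0],[0,0,0,0,-0.1,0,0]]])

```text
time: 24.85
tool_pos: [0.4805, 0.2401, 0.0224]
ee_rot: [-3.139, -0.003, 0.07]
wrist_force: [-0.8, -0.7, -0.1]
width: 0.0007
```

```bash
python3 - <<'E'
from h import *
from bench import robot
forces(robot,3)
E
```

```text
t 25.0 F box mean [-0.5  -0.81] sd [0.38 0.21] fz -0.03 tcp box [-69.13  -7.34] z 22.35 yaw 0.0012 w 0.0005
```

Call:
drive_tool(series=[[[0,0,0,0,-0.03,0,0],[0,0,0,0,-0.06,0,0],[0,0,0,0,-0.06,0,0]]])

```text
time: 25.3
tool_pos: [0.4804, 0.2407, 0.0223]
ee_rot: [-3.139, -0.002, 0.07]
wrist_force: [0.2, -0.6, -0.0]
width: 0.0005
```

```bash
python3 - <<'E'
from h import *
from bench import robot
forces(robot,3)
E
```

```text
t 25.45 F box mean [-0.02 -0.51] sd [0.19 0.27] fz -0.21 tcp box [-69.14  -6.71] z 22.33 yaw 0.0011 w 0.0001
```

Call:
drive_tool(series=[[[0,0,0,0,-0.03,0,0],[0,0,0,0,-0.06,0,0],[0,0,0,0,-0.06,0,0]]])

```text
time: 25.75
tool_pos: [0.4804, 0.2413, 0.0223]
ee_rot: [-3.139, -0.002, 0.07]
wrist_force: [-0.3, -0.4, 0.1]
width: 0.0002
```

```bash
python3 - <<'E'
from h import *
from bench import robot
forces(robot,3)
E
```

```text
t 25.9 F box mean [-0.5  -0.47] sd [0.17 0.65] fz 0.06 tcp box [-69.14  -6.07] z 22.34 yaw 0.0012 w 0.0006
```

Call:
drive_tool(series=[[[0,0,0,0,-0.03,0,0],[0,0,0,0,-0.06,0,0],[0,0,0,0,-0.06,0,0]]])

```text
time: 26.2
tool_pos: [0.4804, 0.2415, 0.0223]
ee_rot: [-3.14, -0.002, 0.07]
wrist_force: [0.8, -1.7, 0.0]
width: 0.0003
```

```bash
python3 - <<'E'
from h import *
from bench import robot
forces(robot,3)
E
```

```text
t 26.35 F box mean [ 0.38 -2.42] sd [0.2  0.59] fz 0.58 tcp box [-69.15  -5.9 ] z 22.31 yaw 0.0011 w 0.0004
```

Call:
drive_tool(series=[[[0,0,0,0,-0.05,0,0],[0,0,0,0,-0.07,0,0],[0,0,0,0,-0.09,0,0],[0,0,0,0,-0.09,0,0],[0,0,0,0,-0.09,0,0]]])

```text
time: 26.85
tool_pos: [0.4804, 0.2417, 0.0223]
ee_rot: [-3.141, -0.002, 0.07]
wrist_force: [0.1, -4.2, 0.6]
width: 0.0005
```

```bash
python3 - <<'E'
from h import *
from bench import robot
forces(robot,4)
E
```

```text
t 27.05 F box mean [ 0.05 -4.84] sd [0.22 0.54] fz 1.1 tcp box [-69.12  -5.76] z 22.32 yaw 0.0011 w 0.0002
```

Call:
drive_tool(series=[[[0,0,0,0,-0.09,0,0],[0,0,0,0,-0.11,0,0],[0,0,0,0,-0.125,0,0],[0,0,0,0,-0.125,0,0],[0,0,0,0,-0.125,0,0],[0,0,0,0,-0.125,0,0],[0,0,0,0,-0.125,0,0],[0,0,0,0,-0.125,0,0]]])

```text
time: 27.85
tool_pos: [0.4804, 0.2417, 0.0223]
ee_rot: [3.139, -0.002, 0.07]
wrist_force: [0.1, -7.2, 1.7]
width: 0.0004
```

```bash
python3 - <<'E'
from h import *
from bench import robot
forces(robot,8);o=robot.get_obs();print(o["ee_rot"])
s=robot.snapshot("side");np.savez("pics/s10.npz",**s);c=s["img"][220:330,190:320];cv2.imwrite("pics/s10c.png",cv2.resize(c,None,fx=5,fy=5,interpolation=cv2.INTER_CUBIC))
E
```

```text
t 28.25 F box mean [-0.45 -6.65] sd [0.29 0.43] fz 1.49 tcp box [-69.13  -5.75] z 22.32 yaw 0.0009 w 0.0003
[ 3.13931181e+00 -2.06875527e-03  6.99989425e-02]
```

View pics/s10c.png

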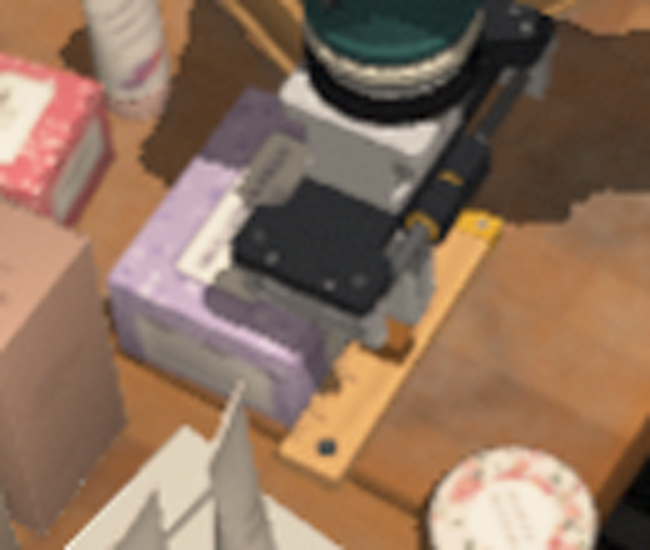

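The hook has met the side: TCP y stops at -5.75 mm and the push was about 6.6 N for over a second. The side view shows the rule along the front with its far end about 20 mm past the box. Letting go and looking again.

Call:
drive_tool(series=[[[0,0,0,0,0,0,0],[0,0,0,0,0.2,0,0],[0,0,0,0,0.6,0,0],[0,0,0,0,0.6,-1,0],[0,0,0,0,0.6,-4,0],[0,0,0,-1.5,0.2,-6,0],[0,0,0,-3,0,-8,0],[0,0,0,-3,0,-9,0],[0,0,0,-3,0,-9,0],[0,0,0,-3,0,-9,0]]])

```text
time: 29.3
tool_pos: [0.4506, 0.2398, 0.1119]
ee_rot: [3.139, -0.002, 0.07]
wrist_force: [-0.0, 1.0, 0.2]
width: 0.0001
```

```bash
python3 - <<'E'
from h import *
from bench import robot
forces(robot,2);o=robot.get_obs();print(o["ee_rot"])
s=robot.snapshot("wrist");np.savez("pics/w11.npz",**s);cv2.imwrite("pics/w11.png",cv2.resize(s["img"],None,fx=1.4,fy=1.4,interpolation=cv2.INTER_CUBIC))
c=s["img"][120:220,120:390];cv2.imwrite("pics/w11c.png",cv2.resize(c,None,fx=2.9,fy=2.9,interpolation=cv2.INTER_CUBIC))
E
```

```text
t 29.4 F box mean [-0.04  0.43] sd [0.08 0.55] fz -0.1 tcp box [-99.32  -5.76] z 111.35 yaw 0.0005 w 0.0005
[3.13867373e+00 1.41355137e-04 6.96277129e-02]
```

View pics/w11.png

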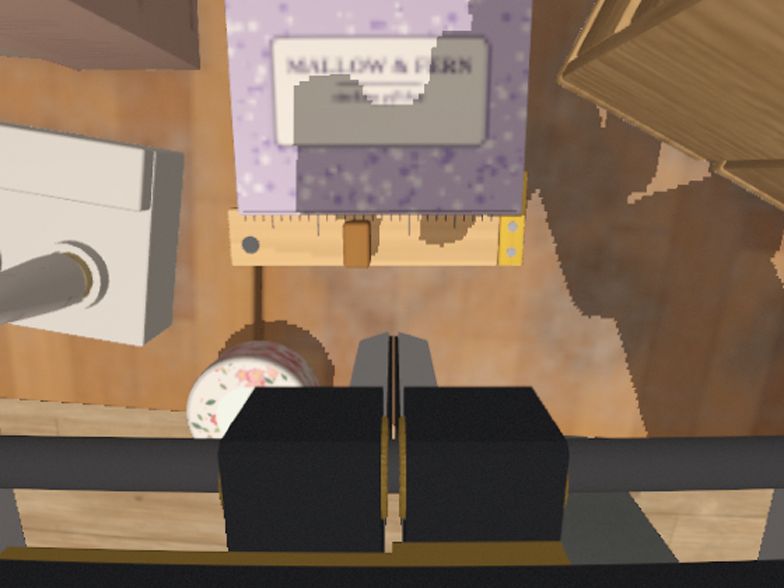

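View pics/w11c.png

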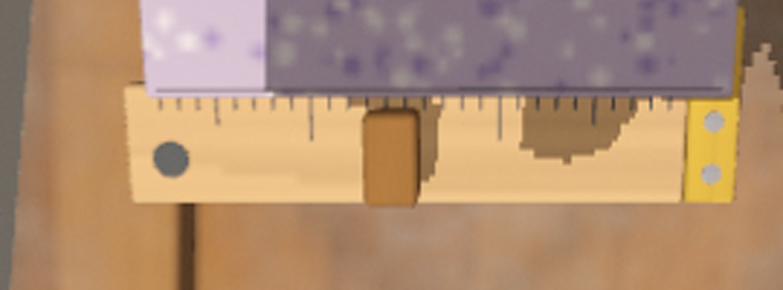

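```bash
python3 - <<'E'
from h import *
from bench import robot
s=dict(np.load("pics/w11.npz"));o=robot.get_obs()
cv=lambda a,o:(np.array(a,float)+.5)/2.9-.5+np.array(o)
pk=dict(fb=(132,203),nb=(681,203),hb=(733,203),ff=(125,86))
Rp,r=fit(s,cv(list(pk.values()),(120,120)),np.array([RL[k] for k in pk])/1e3,.014,[.505,.19,.06]);print("rule",Rp,np.round(r,2).tolist())
print((inv2(B,T2(Rp,np.array([(0,0),(0,.01),(0,.125)])))*1e3).round(2),Rp[2]-B[2])
b=cv([(148,96),(736,96)],(120,120));print("box front top corners",inv2(B,planez(s,b,.06)[:,:2]))
for q in [(-.104,.008,.1),(-.104,.008,.009)]:
    p,y=boxw(*q);print(q,rel(o,p,y),p)
E
```

```text
rule [0.5031348  0.18378724 0.06936098] [[-0.31, 0.29], [0.76, 0.13], [0.5, 0.14], [-0.93, -0.37]]
[[-50.43 -65.05]
 [-50.43 -55.05]
 [-50.46  59.95]] 0.00022098383615946904
box front top corners [[-0.04969588  0.06437063]
 [-0.04974302 -0.06574687]]
(-0.104, 0.008, 0.1) (array([0.003 , 0.0004, 0.0005]), array([-0.431, -1.396,  1.072])) [np.float64(0.4446457992294297), np.float64(0.252966053774909), 0.1]
(-0.104, 0.008, 0.009) (array([0.003 , 0.0004, 0.0005]), array([-0.427, -1.423, 10.172])) [np.float64(0.4446457992294297), np.float64(0.252966053774909), 0.009]
```

The rule fits at x = -50.4 mm at both ends and y = -65.05 mm, with nothing touching it. A last check of the neighbours, then I'll hand in.

```bash
python3 - <<'E'
from h import *
from bench import robot
for n,a in (("top","top0"),("side","side0")):
    t=robot.snapshot(n);cv2.imwrite(f"pics/{n}12.png",t["img"])
    X=cloud(t);X0=cloud(dict(np.load(f"pics/{a}.npz")))
    for nm,c,z in (("tin",(.376,.315),(.025,.037)),("soap",(.396,-.143),(.02,.032)),("balm",(.47,-.149),(.016,.03)),("bottle",(.384,-.06),(.012,.03))):
        r=[]
        for Y in (X0,X):
            m=(abs(Y[...,0]-c[0])<.045)&(abs(Y[...,1]-c[1])<.045)&(Y[...,2]>z[0])&(Y[...,2]<z[1]);r.append((Y[m][:,:2].mean(0).round(4),m.sum()))
        print(n,nm,r)
o=robot.get_obs();print(o["time"],o["tool_pos"],o["wrist_force"])
E
```

```text
top tin [(array([0.3763, 0.3151]), np.int64(903)), (array([0.3785, 0.3085]), np.int64(715))]
top soap [(array([ 0.3943, -0.1417]), np.int64(917)), (array([ 0.3944, -0.1418]), np.int64(904))]
top balm [(array([ 0.465 , -0.1502]), np.int64(577)), (array([ 0.4649, -0.1502]), np.int64(578))]
top bottle [(array([ 0.3815, -0.0608]), np.int64(357)), (array([ 0.3815, -0.0617]), np.int64(357))]
side tin [(array([0.3753, 0.3176]), np.int64(816)), (array([0.3753, 0.3176]), np.int64(818))]
side soap [(array([ 0.3939, -0.1387]), np.int64(460)), (array([ 0.389 , -0.1334]), np.int64(370))]
side balm [(array([ 0.4648, -0.1475]), np.int64(304)), (array([ 0.4507, -0.1306]), np.int64(64))]
side bottle [(array([ 0.3801, -0.061 ]), np.int64(248)), (array([ 0.3804, -0.0606]), np.int64(262))]
29.55 [0.44995858 0.23942649 0.11102068] [-0.62934855  0.08027156  0.34406065]
```

View pics/side12.png

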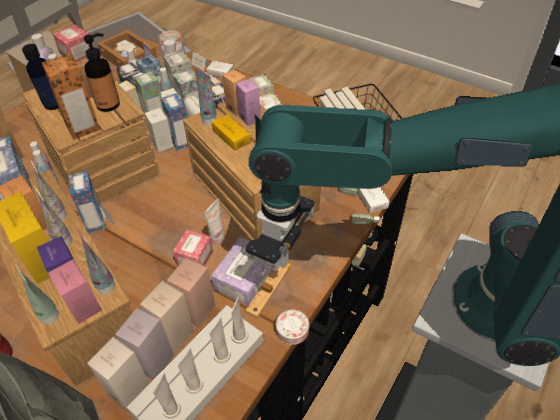

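The neighbours are unmoved. Where a count dropped, the arm hides part of the object in that view, and the other camera agrees with the start. Handing in.

```bash
python3 - <<'E'
from bench import robot
print(robot.close_job())
E
```

```text
the job is handed in; nothing more can be done
None
```

I slid the rule along to the left, squared it with two fingers on its back edge and pressed it on the front of the box. I then slid it home by the thumb block, pressed the hook on the right-hand side, let go and handed in at about 30 s. No verdict came back.

- **First press (front):** about 6–7 N at the wrist, held for several seconds, with the hook about 25 mm clear of the side. I stepped the push up in stages because the fingers were also bearing down on the rule with up to 5 N. I reduced that to about 2 N so friction would not take up the push.
- **Second press (side):** about 6.6 N at the wrist, held for roughly a second.
- **Force on the box:** I never measured it directly. Allowing for friction, I put it at roughly 4–7 N in both presses.
- **Final position:** the last wrist picture put the long edge at x = -50.4 mm at both ends and the inner corner at y = -65.05 mm in the box frame. The angle was off by about 0.2 mrad. The camera calibration is only good to about 2 mm, but both contacts were also felt.
- **Neighbours:** the tin, soap, balm box and bottle matched their starting positions to within 1 mm in whichever view was clear. The soap, balm box and tin read several mm off in one view each, where the arm hid part of them. I checked the tube and red carton only by eye, and they looked unmoved.
- **Gripper:** it was 11 cm up and touching nothing at hand-in.

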